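# Bung the detergent doser and shut its dust hood

## Robot

A 7-joint arm with a two-finger parallel gripper is mounted at the origin on a cart in front of the work surface, level with it; the furniture and walls round the work are solid. World frame = base frame: x ahead of the robot, y to its left, z up, the work surface at z = 0. Lengths are in m, angles in rad, forces in N, time in s.
With the tool pointing down it reaches from about 0.425 to 0.95 m from the base axis. Payload 16.7 kg.
Tool frame: the origin (TCP) lies between the finger pads; the fingertips stand 25 mm ahead of it and the grasp point (between the pads) lies 6 mm ahead of it; z points along the fingers, y is the line along which they close (so a half turn about z gives the same grasp; the last joint's range is limited). The gripper opens to 94 mm and grips with 3 to 60 N. Pads are 16 mm wide; open, the fingers measure 119 mm over their backs; the gripper's body (75 mm by 177 mm) begins 78 mm behind the grasp point.
Start: joints at [-1.407, 0.426, 0.074, 1.606, -0.034, 1.111, -0.067], TCP at [0.208, 0.642, 0.23] pointing down, gripper open.
Joint ranges: [-2.85, 2.85], [-0.5, 2.14], [-1.23, 1.37], [0.21, 2.46], [-1.02, 4.16], [0.16, 2.05], [-2.73, 2.73]. Speed limits (rad/s): [1.89, 1.89, 2.39, 2.39, 3.01, 3.01, 3.01].

## Interface

Orientations are given as a unit quaternion [x, y, z, w].
In Python, from cell import sensors, optics, workorder gives the robot as it stands. The module is installed in compiled form; this text tells all that it offers.
- The arm moves only by the tool carry_out, never from a script. Its argument "rows" is a list of rows, each a list of 7 numbers: the shift along the tool's x, y, z in m, then the turn, a rotation vector about the tool's x, y, z in rad, then the finger opening in m, from 0 to 0.094. A call has 1 to 8 rows; each row shifts and turns the commanded pose from where the row before left it, along the tool's axes as they then stand; what a row does not reach is not made up. A row lasts 1/10 s, in which the tool goes at most 50 mm and 8.59 degrees, less where a joint would pass 70% of its speed; a pose out of reach is approached as far as the arm can. A call with a gripper value outside its range is refused whole. The fingers move at their own pace and stop on an object; "force" is the grip in N (left out, the last holds). Time passes only in rows, so rows that do not move let the fingers close. It gives the time, the measured TCP pose, the force, the opening and the grip force at its end, in the units of the state.
- sensors.get_obs(): the state, without advancing time (a new reading comes with each control period).
- optics.snapshot(name): name is "scene" or "top" or "wrist"; returns a dict with "img" (480x640x3 uint8, blue, green, red), "range_z" (480x640 float32, m along the optical axis (not along the pixel's ray), 0 where there is no reading), "fx", "fy", "cx", "cy" (pixels), "rvec" (rotation vector, rad) and "tvec" (3), from world to camera coordinates, as OpenCV has them. Camera axes: x right, y down, z forward; pixel columns grow to the right and rows downward; lengths in m; the calibration is good to about 2 mm. The wrist camera is an equidistant fisheye: a pixel r from the principal point sees the ray r / f radians off the axis. A picture is of the moment at which its call begins.
- workorder.sign_off(): hands the job in; it is judged then, once.
The state is a dict: "time_s": time; "qpos": joint angles; "qvel": joint speeds; "joint_efforts": joint torques, N m; "position": TCP position; "eef_rot": TCP orientation; "wrist_force": force on the tool from outside, world axes, zero at the start; "wrist_torque": the same for the moment, N m; "width": finger opening in m; "finger_force": force on a finger pad.
Only numpy, scipy, OpenCV 4.12 (cv2) and the standard library are available. Lean on these libraries where they do the work, as an engineer would, in place of code of your own. Each camera call takes 0.05 s, during which the arm holds its last target. There are 200 camera calls.

## Task

The detergent doser in front of the soak tank has been topped up and must not stand open. Take the rubber bung that fits its sloping filler neck (the smaller of the two in the stopper rack), set it in the neck and press it in until it snaps fully home, then swing the dust hood over it and push it shut until its catch holds. Leave the larger bung in the rack and everything else where it is.

Things in the scene. Friction and masses are not known exactly. Their poses are not given: they have to be found in the camera images.
- doser: Detergent doser: white reservoir with a sloping face, fixed, 118 (x) x 130 (y) mm, 60 mm high in front, 115 mm at the back. Origin: centre of its underside; its front looks to its -x, which is turned to the robot's left; z up. The face slopes 25 deg, so what stands square on it leans 25 deg from vertical towards the front. A drain cock sticks out 16 mm on the -y side.
- neck: Steel filler neck, square on the doser's face. Origin: on its axis, in the face. z: along the axis, outward (leans 25 deg to the front); x: up the slope, to the back; y: as the doser's. Mouth at z = 8 mm. Bore: taper, 35 mm wide at the mouth, 30 mm at its open end 28 mm deeper; three spring balls stick into it 6 mm below the rim. A catch block 12 mm high stands at x = -29 to -43 mm.
- neck_mouth (a point): Centre of the neck's mouth, in the plane of its rim, on which the bung's flange seats. The neck is 44 mm wide outside here.
- bung: Rubber bung that fits, 51 mm long, about 50 g. Origin: centre of its narrow end; z: to the knob. Tapered plug 26 mm long, 25 to 33 mm wide, grooved near the top; flange 5 mm thick, 50 mm wide; knob 20 mm high, 26 mm wide (the grip). Hangs upright by the flange in one of the rack's holes. About 1 mm play in the neck.
- bung_shoulder (a point): On the bung's axis at the underside of its flange, 26 mm from the narrow end. It meets neck_mouth when the bung is home. On the way in the neck's balls resist with 5 to 13 N, until 3 or 4 mm are left; then they snap into the groove and draw the flange firmly onto the rim. Left more than 4 mm proud, the bung stays there and keeps the hood from shutting.
- spare_bung: Larger rubber bung that does not fit the neck: plug 34 mm long, 33 to 39 mm wide; flange 5 mm thick, 50 mm wide; knob 20 mm high, 36 mm wide. Origin: centre of its narrow end; z: to the knob. Hangs in the rack's other hole.
- rack: Stopper rack, fixed: a steel plate 76 (x) x 160 (y) mm, its top 52 mm above the table, on an upright sheet at each end. Two holes 40 mm wide at y = +40 and -40 mm. Origin: centre of its underside.
- hood (a joint): Hinge of the doser's sheet steel dust hood: 0 = shut, 1.6 to 1.8 rad = open, as it starts. Stiff: stays where it is left; about 1.5 N at the lip moves it. Growing values swing it up and back. From 0.08 rad (last 9 mm at the front wall) a spring ball catch resists with 6 to 10 N at the lip, then snaps and holds the hood at 0.
- hood_hinge (a point): Centre of the hinge line, which runs along the neck's y axis, 70 mm up the slope from the neck's axis and 5 mm out of the face. The hood is a box open below: 94 mm wide, its top 35 mm out from the hinge line, its front wall 116 mm from the hinge line.
- hood_lip (a point): Middle of the edge of the hood's lip, which is 44 mm wide and sticks out 13 mm at the top of the front wall. It lies 129 mm from the hinge line along the hood and 33 mm square to that. The outside of the hood's top, just behind the lip, is the place to push.
- syringe: Syringe lying on the table behind the rack, 134 mm long, loose. Leave it alone.
- bench_timer: Round bench timer, 66 mm wide and 44 mm high, loose, at the right end of the table. Leave it alone.
Mind the look-alikes: they are no part of the job. Leave any green look-alike of the bung alone.

How it is judged:
On the way, in this order (a step that is already met when the one before it is completed fails the run):
1. the smaller bung is home in the neck, let go, with the hood still open (z of bung_shoulder in the frame of neck_mouth between -0.003 and 0.0025 m and distance between bung_shoulder and neck_mouth below 0.004 m and angle between the z axis of bung and the z axis of neck, either way round below 0.07 rad and contact force between the fingers and bung below 0.05 N and value of joint hood above 0.6 rad), for 0.2 s.
2. the hood is shut on its catch (z of bung_shoulder in the frame of neck_mouth between -0.003 and 0.0025 m and distance between bung_shoulder and neck_mouth below 0.004 m and angle between the z axis of bung and the z axis of neck, either way round below 0.07 rad and value of joint hood below 0.03 rad), for 0.2 s.
At the end, for the whole second after the job is handed in: The smaller bung sits in the neck, its flange within 2.5 mm of the rim and within 4 mm of the mouth's centre, its axis within 4 deg of the neck's, at rest; the hood is shut on its catch (joint under 0.03 rad); the larger bung is still in its hole, moved less than 20 mm (all of step 2 and linear speed of bung below 0.02 m/s and distance of spare_bung from where it was at the start of the episode below 0.02 m); the robot touches nothing.
It fails at once if the larger bung is taken or knocked out of the rack (moved over 20 mm) (distance of spare_bung from where it was at the start of the episode above 0.02 m).
It fails at once if the syringe or the timer is pushed about (over 30 mm) (distance of any of syringe, bench_timer from where it was at the start of the episode above 0.03 m).
It also fails if it takes over 61 s, if anything falls off the work surface, if the arm or the gripper's body presses on something with over 40 N, if the wrist force passes 120 N, or if a joint passes its speed limit or range.

## Working session

There is one attempt and no reset: what is moved stays moved. The work goes in short steps, Python scripts to look and compute and a tool call to move; the robot and the scene stay as the last step left them, time stands still between calls to the robot, and variables do not carry over. Pictures are saved under pics/ and viewed, at most 10 in all, crops included, and the job is handed in when it is done.

Besides the shell and the picture viewer there is one more tool, called after "Emit:" by a JSON object that holds its "api" and its "payload", one argument or row to a line. carry_out: Moves the arm, as the interface text tells. Its arguments: {"type":"object","properties":{"rows":{"type":"array"},"force":{"type":"number"}},"required":["rows"]}

```bash
mkdir -p pics; cat > h.py <<'E'
import numpy as np, cv2
from scipy.spatial.transform import Rotation as R
from cell import sensors, optics, workorder
def snap(n):
    s=optics.snapshot(n); s['Rm']=cv2.Rodrigues(np.array(s['rvec'],float))[0]; s['tvec']=np.array(s['tvec'],float).ravel(); return s
def world(s,u,v,z=None,fish=False):
    u=np.asarray(u,float);v=np.asarray(v,float)
    x=(u-s['cx'])/s['fx'];y=(v-s['cy'])/s['fy']
    if fish:
        r=np.hypot(x,y)+1e-12;k=np.tan(r)/r;x=x*k;y=y*k
    if z is None: z=s['range_z'][v.astype(int),u.astype(int)]
    P=np.stack([x*z,y*z,z+0*x],-1)
    return (P-s['tvec'])@s['Rm']
def cloud(s,fish=False):
    v,u=np.mgrid[0:480,0:640]; return world(s,u,v,None,fish)
E
python3 - <<'E'
from h import *
import pickle
for n in ['scene','top']:
    s=snap(n); cv2.imwrite(f'pics/{n}1.png',s['img']); pickle.dump(s,open(n+'.pkl','wb'))
    print(n,(-s['Rm'].T@s['tvec']).round(3),s['Rm'].round(2).tolist(),s['fx'])
print(sensors.get_obs())
E
```

```text
scene [0.602 0.49  0.96 ] [[-0.99, 0.15, 0.01], [0.12, 0.79, -0.6], [-0.1, -0.6, -0.8]] 588.126523240498
top [ 0.433 -0.126  1.274] [[-0.03, -1.0, -0.0], [-1.0, 0.03, -0.07], [0.07, -0.0, -1.0]] 520.7449431280049
{'time_s': 0.1, 'qpos': array([-1.40649436,  0.42667298,  0.07386235,  1.6065478 , -0.03410238,
        1.1108213 , -0.06712008]), 'qvel': array([-0.00143628, -0.00172033,  0.00014359, -0.00226827, -0.00165334,
       -0.00049853,  0.00116614]), 'joint_efforts': array([ 7.89386249e-03, -9.37469745e+01,  3.67757387e+00, -4.55036008e+01,
       -4.84795764e-02,  1.68810028e-02,  9.50873300e-05]), 'position': array([0.20827046, 0.64166644, 0.22984145]), 'eef_rot': array([ 1.56288322e-01,  9.87711297e-01, -5.92775064e-04, -5.04781759e-05]), 'wrist_force': array([ 0.07879161, -0.17461136, -0.36707862]), 'wrist_torque': array([ 0.03208033, -0.01672852,  0.00662316]), 'finger_force': 0.0, 'width': 0.09354736449247113}
```

View pics/scene1.png

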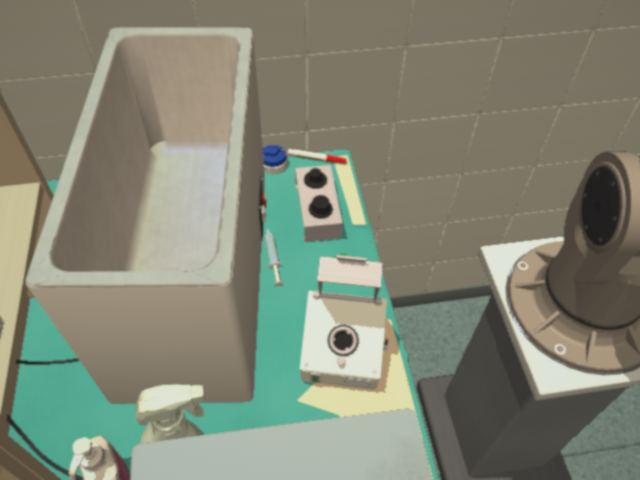

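View pics/top1.png

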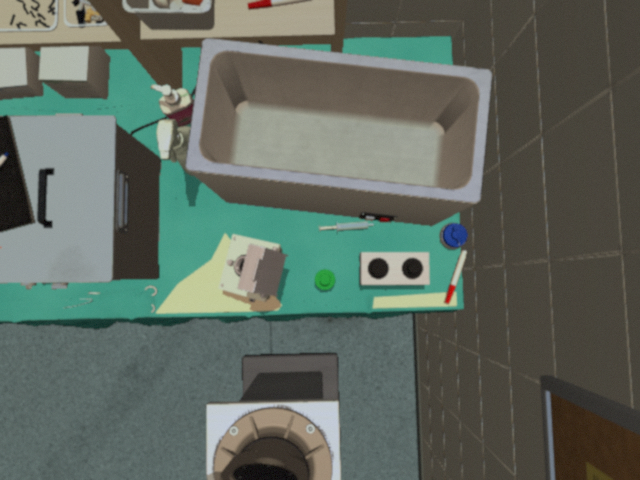

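```bash
python3 - <<'E'
from h import *
import pickle
s=pickle.load(open('scene.pkl','rb'));t=pickle.load(open('top.pkl','rb'))
for n,q,px in [('scene',s,[(316,174),(320,203),(342,341),(304,294),(385,300),(303,370),(379,384),(348,272),(351,259),(327,284),(377,290),(250,250),(235,270),(410,440),(375,330)]),('top',t,[(378,268),(413,268),(325,280),(240,266),(262,270),(361,253),(428,253),(361,286),(428,286),(225,295),(230,237),(195,170),(330,205),(160,240)])]:
    for u,v in px: print(n,(u,v),world(q,u,v).round(3))
C=cloud(s)
m=(abs(C[...,2]-.052)<.012)&(C[...,1]<-.2)&(C[...,0]<.6)&(C[...,0]>.3);
print('rack',C[m].min(0),C[m].max(0),C[m].mean(0),m.sum())
a=cv2.resize(s['img'][150:250,270:400],None,fx=5,fy=5,interpolation=cv2.INTER_CUBIC)
b=cv2.resize(s['img'][245:395,290:400],None,fx=4,fy=4,interpolation=cv2.INTER_CUBIC)
W=np.zeros((600,650+0,3),np.uint8);cv2.imwrite('pics/a.png',a)
cv2.imwrite('pics/b.png',b)
E
```

```text
scene (316, 174) [ 0.462 -0.334  0.073]
scene (320, 203) [ 0.467 -0.253  0.076]
scene (342, 341) [0.478 0.051 0.078]
scene (304, 294) [ 0.521 -0.095  0.002]
scene (385, 300) [0.399 0.005 0.114]
scene (303, 370) [0.548 0.081 0.052]
scene (379, 384) [0.42  0.103 0.002]
scene (348, 272) [0.47  0.016 0.23 ]
scene (351, 259) [0.465 0.005 0.247]
scene (327, 284) [ 0.474 -0.111  0.001]
scene (377, 290) [0.427 0.033 0.197]
scene (250, 250) [ 0.611 -0.06   0.21 ]
scene (235, 270) [0.63  0.075 0.358]
scene (410, 440) [0.459 0.298 0.314]
scene (375, 330) [0.423 0.047 0.093]
top (378, 268) [ 0.463 -0.256  0.075]
top (413, 268) [ 0.461 -0.336  0.078]
top (325, 280) [ 0.439 -0.133  0.049]
top (240, 266) [0.476 0.063 0.067]
top (262, 270) [ 0.461 -0.006  0.225]
top (361, 253) [ 0.5   -0.22   0.047]
top (428, 253) [ 0.496 -0.377  0.051]
top (361, 286) [ 0.422 -0.221 -0.002]
top (428, 286) [ 0.418 -0.385 -0.001]
top (225, 295) [ 0.409  0.111 -0.001]
top (230, 237) [0.55  0.096 0.003]
top (195, 170) [0.634 0.09  0.381]
top (330, 205) [ 0.598 -0.148  0.17 ]
top (160, 240) [0.547 0.269 0.   ]
rack [ 0.30024237 -0.48929689  0.04000136] [ 0.59165818 -0.20148988  0.06396617] [ 0.45884014 -0.35191972  0.05191093] 2957
```

View pics/a.png

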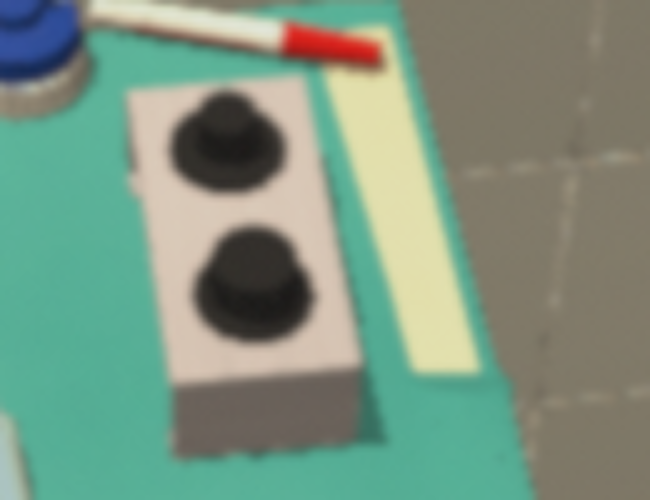

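View pics/b.png

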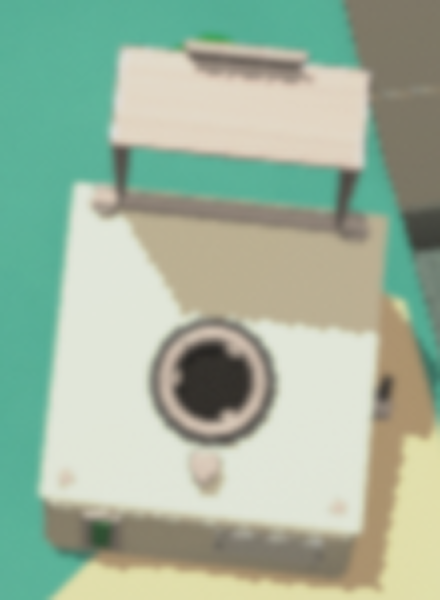

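```bash
cat > fit.py <<'E'
from h import *
import pickle
s=pickle.load(open('scene.pkl','rb'));t=pickle.load(open('top.pkl','rb'))
def rayplane(q,u,v,p0,n):
    o=-q['Rm'].T@q['tvec'];d=world(q,u,v,1.0)-o
    return o+d*((p0-o)@n)/(d@n)
for nm,q in (('scene',s),('top',t)):
    C=cloud(q);dark=q['img'].max(-1)<70
    for yc in (-.335,-.255):
        m=dark&(np.hypot(C[...,0]-.463,C[...,1]-yc)<.03)&(C[...,2]>.066)&(C[...,2]<.09)
        P=C[m];print(nm,yc,P.min(0).round(4),P.max(0).round(4),((P.min(0)+P.max(0))/2).round(4),m.sum())
C=cloud(s)
poly=np.array([(78,190),(380,225),(360,525),(45,490)])/4+[290,245]
mask=np.zeros((480,640),np.uint8);cv2.fillPoly(mask,[poly.astype(int)],1)
white=(s['img'].min(-1)>120)
mask=cv2.erode(mask,np.ones((5,5)));P=C[(mask>0)&white]
for _ in range(6):
    c=P.mean(0);n=np.linalg.svd(P-c)[2][2];n*=np.sign(n[2]);r=(P-c)@n;P=P[abs(r)<max(2*r.std(),.002)]
print('face n',n.round(4),'tilt',np.degrees(np.arccos(n[2])),'az',np.degrees(np.arctan2(n[1],n[0])),c,len(P),r.std())
for u,v in ((213,381),(210,378)): print('mouth scene',rayplane(s,u/4+290,v/4+245,c+.008*n,n))
print('corners',[rayplane(s,*(np.array(p)/4+[290,245]),c,n).round(4) for p in ((78,186),(387,218),(362,530),(42,495))])
E
python3 fit.py; python3 - <<'E'
import cv2,pickle
t=pickle.load(open('top.pkl','rb'))
cv2.imwrite('pics/c.png',cv2.resize(t['img'][225:315,210:300],None,fx=6,fy=6,interpolation=cv2.INTER_CUBIC))
E
```

```text
scene -0.335 [ 0.4512 -0.3446  0.0661] [ 0.4764 -0.3225  0.08  ] [ 0.4638 -0.3335  0.073 ] 104
scene -0.255 [ 0.4487 -0.2722  0.066 ] [ 0.4825 -0.2379  0.0818] [ 0.4656 -0.255   0.0739] 205
top -0.335 [ 0.4491 -0.3509  0.066 ] [ 0.4727 -0.3252  0.0796] [ 0.4609 -0.3381  0.0728] 106
top -0.255 [ 0.4445 -0.2748  0.067 ] [ 0.4794 -0.2418  0.0839] [ 0.462  -0.2583  0.0754] 192
face n [-0.3492 -0.8026  0.4837] tilt 61.07570652118274 az -113.51191206110923 [0.47524717 0.04581558 0.09132543] 4830 0.03428382164135424
mouth scene [0.55307149 0.32026125 0.61947735]
mouth scene [0.55194076 0.31429909 0.60876718]
corners [array([0.6441, 0.7659, 1.4081]), array([0.6771, 0.6687, 1.2708]), array([0.5553, 0.3919, 0.7234]), array([0.591 , 0.4027, 0.7671])]
```

View pics/c.png

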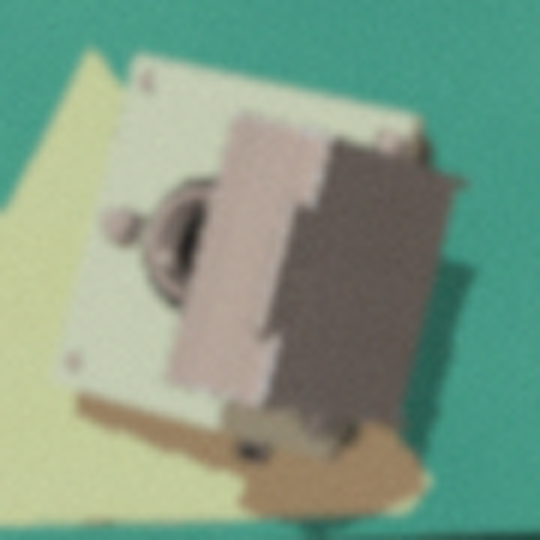

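```bash
python3 - <<'E' 
src=open('fit.py').read().split("C=cloud(s)\npoly")[0].split("for nm,q")[0]
exec(src)
from scipy.optimize import least_squares
C=cloud(s)
poly=np.array([(90,200),(370,235),(352,515),(55,480)])/4+[290,245]
mask=np.zeros((480,640),np.uint8);cv2.fillPoly(mask,[np.round(poly).astype(int)],1)
m=(mask>0)&(C[...,2]>.05)&(C[...,2]<.125)
v,u=np.nonzero(m);P=C[m]
k=np.hypot(u-343,v-340)>19;k&=~((np.hypot(u-341,v-362)<7));P=P[k]
f=least_squares(lambda p:p[0]+P[:,:2]@p[1:]-P[:,2],[.09,0,-.4],loss='soft_l1',f_scale=.001).x
n=np.array([-f[1],-f[2],1]);n/=np.linalg.norm(n)
print(len(P),'tilt',np.degrees(np.arccos(n[2])),'az',np.degrees(np.arctan2(n[1],n[0])),np.std(f[0]+P[:,:2]@f[1:]-P[:,2]))
c=np.array([.478,.05,0]);c[2]=f[0]+c[:2]@f[1:]
M=rayplane(s,213/4+290-.4,381/4+245-.4,c+.008*n,n);print('mouth scene',M)
print('catch',rayplane(s,205/4+290-.4,465/4+245-.4,c+.012*n,n))
cs=[rayplane(s,*(np.array(p)/4+[290-.4,245-.4]),c,n) for p in ((78,186),(387,218),(362,530),(42,495))]
print('corners',np.round(cs,4).tolist())
ct=[rayplane(t,*(np.array(p)/6+[210-.4,225-.4]),c,n) for p in ((135,55),(62,385),(420,112))]
print('top corners FB.. ',np.round(ct,4).tolist())
for a,b in ((cs[0],cs[1]),(cs[3],cs[2]),(ct[0],ct[1])):
    d=a-b;print('yaw of doser y axis',np.degrees(np.arctan2(d[1],d[0])),np.linalg.norm(d))
print('front->back', [np.degrees(np.arctan2(*(x-y)[[1,0]])) for x,y in ((cs[0],cs[3]),(cs[1],cs[2]),(ct[2],ct[0]))])
# hood top surface
m=(C[...,2]>.14)&(abs(C[...,0]-.46)<.09)&(abs(C[...,1]-.0)<.12);Q=C[m];print('hood',Q.min(0),Q.max(0),len(Q))
T=cloud(t);m=(T[...,2]>.12)&(abs(T[...,0]-.46)<.09)&(abs(T[...,1]-.0)<.12);Q=T[m];print('hood top',Q.min(0),Q.max(0),len(Q))
for nm,D in (('s',C),('t',T)):
    m=(D[...,2]>.1)&(D[...,1]>.15)&(D[...,0]<.58)&(D[...,0]>.3)&(D[...,1]<.5);print('box',np.percentile(D[m],[0.5,99.5],axis=0))
    m=(D[...,2]>.1)&(abs(D[...,1]-.05)<.1)&(D[...,0]>.56)&(D[...,0]<.75);print('tank',np.percentile(D[m],[0.5,99.5],axis=0))
E
```

```text
3969 tilt 25.06648797253332 az 74.47995636973673 0.0021937738589897443
mouth scene [0.47828445 0.05504078 0.08981906]
catch [0.4868324  0.08635334 0.07905366]
corners [[0.5216, -0.0309, 0.1143], [0.396, 0.0037, 0.1144], [0.4263, 0.1154, 0.0603], [0.553, 0.0809, 0.06]]
top corners FB..  [[0.5523, 0.0815, 0.0598], [0.4247, 0.1109, 0.0625], [0.5228, -0.0338, 0.1155]]
yaw of doser y axis -15.38502314662465 0.13025875566689926
yaw of doser y axis -15.244615579556136 0.13137336295163354
yaw of doser y axis -13.006563697249057 0.13102450868562324
front->back [np.float64(-105.71637261051397), np.float64(-105.16592073723154), np.float64(-104.38960667807616)]
hood [ 0.4163914  -0.02901935  0.14007467] [0.51593532 0.04537871 0.25437448] 1741
hood top [ 0.40447631 -0.05240334  0.12007534] [0.51444816 0.04295785 0.25377301] 1809
box [[0.44651071 0.26051574 0.31075168]
 [0.57923337 0.33777599 0.31666679]]
tank [[ 0.61371172 -0.04672432  0.10294586]
 [ 0.74919337  0.10903094  0.3807813 ]]
box [[0.44614666 0.25681575 0.10589672]
 [0.57920853 0.46710241 0.34037783]]
tank [[ 0.61159623 -0.04883547  0.10833191]
 [ 0.74910009  0.10325383  0.38112183]]
```

The scene crop shows two black bungs in the rack. The far one, at scene (316,174), top (413,268), has a 25 mm knob, so it is the smaller bung. The near one, at (320,203), has a 34 mm knob and is the spare. The green one at top (325,280) is the decoy. The neck mouth is at scene (343,340), about (0.478, 0.055, 0.090), with its axis at azimuth 75°.

Emit:
{"api": "carry_out", "payload": {
  "rows": [
    [0,0,-0.028,0,0,0.149,0.094],
    [0,0,-0.028,0,0,0.149,0.094],
    [0,0,-0.028,0,0,0.149,0.094],
    [0,0,-0.028,0,0,0.149,0.094],
    [0,0,-0.028,0,0,0.149,0.094],
    [0,0,-0.028,0,0,0.149,0.094],
    [0,0,-0.028,0,0,0.149,0.094],
    [0,0,-0.028,0,0,0.149,0.094]
  ]
}}

```text
time_s: 0.9
position: [0.2082, 0.6418, 0.4553]
eef_rot: [0.686, 0.728, -0.0, 0.0]
wrist_force: [-0.2, -0.6, 0.2]
width: 0.094
finger_force: 0.0
```

```bash
cat >> h.py <<'E'
yw=np.radians(-15.3)
Yt=np.array([np.cos(yw),np.sin(yw),0])
N=np.array([np.sin(np.radians(25))*-np.sin(yw),np.sin(np.radians(25))*np.cos(yw),np.cos(np.radians(25))])
def Rdown(): z=np.array([0,0,-1.]);return np.c_[np.cross(Yt,z),Yt,z]
def Rneck(): z=-N;return np.c_[np.cross(Yt,z),Yt,z]
def rel(p,Rt,cur=None):
    o=sensors.get_obs() ; Rc=R.from_quat(o['eef_rot']).as_matrix()
    print('t',round(o['time_s'],2),'pos',o['position'].round(4),'F',o['wrist_force'].round(2),'w',round(o['width'],4),'ff',round(o['finger_force'],2))
    print('shift(tool)',(Rc.T@(np.array(p)-o['position'])).round(4),'turn',R.from_matrix(Rc.T@Rt).as_rotvec().round(4))
E
python3 -c "
from h import *
rel([.45,.2,.454],Rdown());print(sensors.get_obs()['qpos'].round(2))"
```

```text
t 0.9 pos [0.2082 0.6418 0.4553] F [-0.21 -0.64  0.25] w 0.094 ff 0.0
shift(tool) [-0.4552  0.2153  0.0015] turn [-1.000e-04  6.000e-04  3.259e-01]
[-1.57  0.33  0.32  1.29 -0.1   1.54 -1.21]
```

Emit:
{"api": "carry_out", "payload": {
  "rows": [
    [0,0,0,0,0,0.109,0.094],
    [0,0,0,0,0,0.109,0.094],
    [0,0,0,0,0,0.108,0.094],
    [-0.034,0.033,0,0,0,0,0.094],
    [-0.034,0.033,0,0,0,0,0.094],
    [-0.034,0.033,0,0,0,0,0.094],
    [-0.034,0.033,0,0,0,0,0.094],
    [-0.034,0.033,0,0,0,0,0.094]
  ]
}}

```text
time_s: 1.7
position: [0.3245, 0.4332, 0.4542]
eef_rot: [0.793, 0.609, -0.0, -0.0]
wrist_force: [1.0, -0.3, 0.7]
width: 0.0943
finger_force: 0.0
```

```bash
python3 -c "
from h import *
rel([.47,.05,.454],Rdown());rel([.462,-.336,.20],Rdown())"
```

```text
t 1.7 pos [0.3245 0.4332 0.4542] F [ 0.99 -0.27  0.7 ] w 0.0943 ff 0.0
shift(tool) [-3.327e-01  2.395e-01  2.000e-04] turn [-0.0003  0.0003  0.0061]
t 1.7 pos [0.3245 0.4332 0.4542] F [ 0.99 -0.27  0.7 ] w 0.0943 ff 0.0
shift(tool) [-0.7076  0.3314  0.2543] turn [-0.0003  0.0003  0.0061]
```

Emit:
{"api": "carry_out", "payload": {
  "rows": [
    [-0.04,0.029,0,0,0,0.006,0.094],
    [-0.04,0.029,0,0,0,0,0.094],
    [-0.04,0.029,0,0,0,0,0.094],
    [-0.04,0.029,0,0,0,0,0.094],
    [-0.04,0.029,0,0,0,0,0.094],
    [-0.04,0.029,0,0,0,0,0.094],
    [-0.04,0.029,0,0,0,0,0.094],
    [0,0,0,0,0,0,0.094]
  ]
}}

```text
time_s: 2.5
position: [0.4477, 0.1052, 0.4548]
eef_rot: [0.797, 0.603, 0.001, -0.001]
wrist_force: [-0.8, 0.3, -0.8]
width: 0.0942
finger_force: 0.0
```

```bash
python3 -c "
from h import *
import pickle
s=snap('wrist');pickle.dump(s,open('w1.pkl','wb'));cv2.imwrite('pics/w1.png',s['img'])
print(s['fx'],(-s['Rm'].T@s['tvec']).round(4),s['Rm'].round(2).tolist())
rel([.462,-.336,.454],Rdown());rel([.462,-.336,.20],Rdown())"
```

```text
371.64829954431775 [0.467  0.1722 0.6091] [[0.96, -0.27, -0.0], [-0.26, -0.93, 0.24], [-0.07, -0.24, -0.97]]
t 2.55 pos [0.4467 0.1087 0.4546] F [-0.43  0.61 -0.09] w 0.0944 ff 0.0
shift(tool) [-0.4242  0.1342  0.    ] turn [-0.0003 -0.0013 -0.005 ]
t 2.55 pos [0.4467 0.1087 0.4546] F [-0.43  0.61 -0.09] w 0.0944 ff 0.0
shift(tool) [-0.4246  0.1343  0.254 ] turn [-0.0003 -0.0013 -0.005 ]
```

View pics/w1.png

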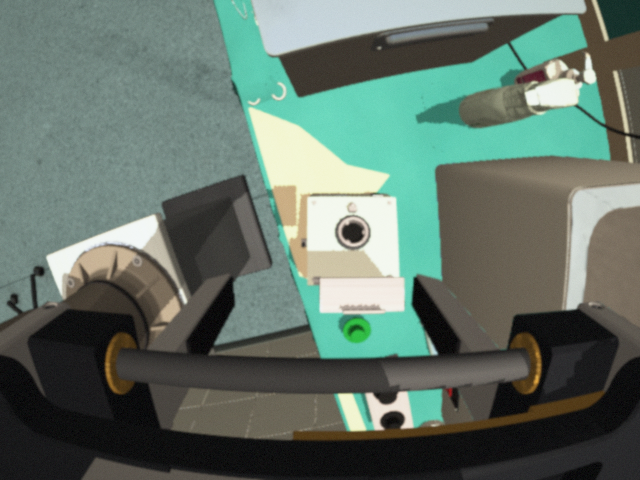

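The wrist view shows the neck mouth at (352,232), the open hood at (362,295), and the doser's edges aligned with the tool's axes.

Emit:
{"api": "carry_out", "payload": {
  "rows": [
    [-0.046,0.0145,0,0,0,-0.004,0.094],
    [-0.046,0.0145,0,0,0,0,0.094],
    [-0.046,0.0145,0,0,0,0,0.094],
    [-0.046,0.0145,0,0,0,0,0.094],
    [-0.046,0.0145,0,0,0,0,0.094],
    [-0.046,0.0145,0.018,0,0,0,0.094],
    [-0.046,0.0145,0.018,0,0,0,0.094],
    [-0.046,0.0145,0.018,0,0,0,0.094]
  ]
}}

```text
time_s: 3.35
position: [0.4609, -0.2633, 0.4063]
eef_rot: [0.794, 0.608, -0.003, 0.002]
wrist_force: [-1.6, -0.4, 3.4]
width: 0.0939
finger_force: 0.0
```

```bash
python3 -c "
from h import *
import pickle
s=pickle.load(open('w1.pkl','rb'))
o=-s['Rm'].T@s['tvec']
for u,v in ((352,232),(351,231)):
    d=world(s,u,v,1.,True)-o;n=N
    for M in ([.478,.055,.0898],[.477,.053,.0905]):print(o+d*((np.array(M)-o)@n)/(d@n))
rel([.462,-.336,.20],Rdown())"
```

```text
[0.47612078 0.05118545 0.09174694]
[0.4761259  0.05111703 0.09145448]
[0.47512358 0.05284283 0.09112419]
[0.47512815 0.05277534 0.09083137]
t 3.35 pos [ 0.4609 -0.2633  0.4063] F [-1.64 -0.42  3.39] w 0.0939 ff 0.0
shift(tool) [-0.0684  0.02    0.2068] turn [0.0001 0.0074 0.0028]
```

Emit:
{"api": "carry_out", "payload": {
  "rows": [
    [-0.015,0.005,0.035,0,0,0,0.094],
    [-0.015,0.005,0.04,0,0,0,0.094],
    [-0.015,0.005,0.04,0,0,0,0.094],
    [-0.01,0.0,0.04,0,0,0,0.094],
    [0,0,0.03,0,0,0,0.094],
    [0,0,0,0,0,0,0.094],
    [0,0,0,0,0,0,0.094]
  ]
}}

```text
time_s: 4.05
position: [0.4105, -0.2841, 0.2566]
eef_rot: [0.793, 0.608, 0.01, 0.03]
wrist_force: [0.2, -0.3, 0.5]
width: 0.0942
finger_force: 0.0
```

```bash
cat > knob.py <<'E'
from h import *
s=snap('wrist');cv2.imwrite('pics/w2.png',s['img'])
C=cloud(s,True)
for yc in (-.336,-.257):
    m=(s['img'].max(-1)<90)&(np.hypot(C[...,0]-.463,C[...,1]-yc)<.03)&(C[...,2]>.067)&(C[...,2]<.09)
    P=C[m];print(m.sum(),m.sum() and (P.min(0).round(4),P.max(0).round(4),((P.min(0)+P.max(0))/2).round(4)))
    m=(s['img'].max(-1)<90)&(np.hypot(C[...,0]-.463,C[...,1]-yc)<.035)&(C[...,2]>.053)
    P=C[m];print('flange',m.sum(),m.sum() and ((P.min(0)+P.max(0))/2).round(4),np.nonzero(m)[1].mean(),np.nonzero(m)[0].mean())
rel([.462,-.336,.12],Rdown())
E
python3 knob.py
```

```text
594 (array([ 0.4487, -0.3529,  0.0672]), array([ 0.4756, -0.327 ,  0.0789]), array([ 0.4621, -0.34  ,  0.073 ]))
flange 1999 [ 0.4619 -0.3326  0.2062] 392.4822411205603 283.13956978489244
1229 (array([ 0.4459, -0.2787,  0.0671]), array([ 0.4819, -0.2429,  0.0802]), array([ 0.4639, -0.2608,  0.0736]))
flange 26712 [ 0.4601 -0.2645  0.2156] 531.7873614854747 382.5024707996406
t 4.1 pos [ 0.411  -0.2844  0.257 ] F [ 0.12  0.52 -0.2 ] w 0.0936 ff 0.0
shift(tool) [-0.0339  0.0542  0.1412] turn [0.0607 0.0196 0.0049]
```

```bash
python3 -c "
from h import *
print(sensors.get_obs()['qpos'].round(3),sensors.get_obs()['qvel'].round(2))
rel([.462,-.338,.18],Rdown())"
```

```text
[-1.198 -0.495  1.373  2.048  0.553  1.191 -0.307] [-0.   -0.    0.   -0.01  0.   -0.    0.  ]
t 4.1 pos [ 0.411  -0.2844  0.257 ] F [ 0.12  0.52 -0.2 ] w 0.0936 ff 0.0
shift(tool) [-0.037   0.0584  0.0814] turn [0.0607 0.0196 0.0049]
```

```bash
cat > kin.py <<'E'
from h import *
from scipy.optimize import least_squares
import itertools,json,os
D=[([-1.40649436,.42667298,.07386235,1.6065478,-.03410238,1.1108213,-.06712008],[.20827046,.64166644,.22984145],[.156288322,.987711297,-.000592775,-.0000504781]),
]
if os.path.exists('obs.json'): D+=json.load(open('obs.json'))
def rot(ax,a): return R.from_euler(ax,a).as_matrix()
def fk(q,s,p):
    b,e,h,a1,c1,L1,a3,c3,a4,L2,c5,a6,L3=p
    q=np.asarray(q)*s
    M=rot('z',b);t=np.array([0,0,h])
    for ax,qi,off in (('z',q[0],(a1,c1,0)),('y',q[1],(0,0,L1)),('z',q[2],(a3,c3,0)),('y',q[3],(a4,0,L2)),('z',q[4],(0,c5,0)),('y',q[5],(a6,0,L3)),('z',q[6]+e,(0,0,0))):
        M=M@rot(ax,qi);t=t+M@np.array(off,float)
    return M,t
def res(p,s,reg=1e-3):
    r=[]
    for q,x,o in D:
        M,t=fk(q,s,p);r+=list(t-x)+list(R.from_matrix(M.T@R.from_quat(o).as_matrix()).as_rotvec()*.3)
    return np.r_[r,reg*(np.array(p)-P0)[2:]]
P0=np.array([0,0,.3,0,0,.35,0,0,0,.35,0,0,.2])
def fit():
    best=[]
    for s1,s3,s5,s7 in itertools.product([1,-1],repeat=4):
        s=np.array([s1,1,s3,1,s5,1,s7])
        for b in (0,1.57,3.14,-1.57):
            for e in (0,1.57,3.14,-1.57):
                p=P0.copy();p[:2]=b,e
                f=least_squares(res,p,args=(s,),max_nfev=60);best.append((f.cost,s.tolist(),f.x))
    return sorted(best,key=lambda x:x[0])
if __name__=='__main__':
    o=sensors.get_obs();L=json.load(open('obs.json')) if os.path.exists('obs.json') else [([-1.57,.33,.32,1.29,-.1,1.54,-1.21],[.2082,.6418,.4553],[.686,.728,0,0])]
    e=[o['qpos'].tolist(),o['position'].tolist(),o['eef_rot'].tolist()]
    if e not in L:L.append(e)
    json.dump(L,open('obs.json','w'));D=D[:1]+L
    B=fit()
    for c,s,x in B[:40:4]: print('%.2e'%c,s,x.round(3).tolist(), np.abs(res(x,np.array(s),0)).max().round(4))
    json.dump([B[0][1],B[0][2].tolist()],open('kin.json','w'))
E
time python3 kin.py
```

```text
1.85e-06 [-1, 1, -1, 1, -1, 1, -1] [0.002, 1.57, 0.209, 0.002, -0.065, 0.604, 0.002, -0.029, -0.001, 0.49, 0.027, 0.024, 0.312] 0.0013
1.85e-06 [-1, 1, -1, 1, -1, 1, -1] [6.285, 1.57, 0.209, 0.002, -0.065, 0.604, 0.002, -0.029, -0.001, 0.49, 0.027, 0.024, 0.312] 0.0013
1.85e-06 [-1, 1, -1, 1, -1, 1, -1] [0.002, 1.57, 0.209, 0.002, -0.065, 0.604, 0.002, -0.029, -0.001, 0.49, 0.027, 0.024, 0.312] 0.0013
1.85e-06 [-1, 1, -1, 1, -1, 1, -1] [0.002, 1.57, 0.209, 0.002, -0.065, 0.604, 0.002, -0.029, -0.001, 0.49, 0.027, 0.024, 0.312] 0.0013
1.27e-02 [1, 1, -1, 1, -1, 1, -1] [2.586, 1.371, -0.615, 0.129, -1.106, 2.161, -0.399, 0.624, -0.35, 0.486, 0.49, 0.662, 1.365] 0.1165
1.27e-02 [1, 1, -1, 1, -1, 1, -1] [2.586, 1.371, -0.615, 0.129, -1.106, 2.161, -0.399, 0.624, -0.35, 0.486, 0.49, 0.662, 1.365] 0.1165
1.27e-02 [1, 1, -1, 1, -1, 1, -1] [2.586, -4.912, -0.615, 0.129, -1.106, 2.161, -0.399, 0.624, -0.35, 0.486, 0.49, 0.662, 1.365] 0.1165
1.27e-02 [1, 1, -1, 1, -1, 1, -1] [-3.697, -4.912, -0.615, 0.129, -1.106, 2.161, -0.399, 0.624, -0.35, 0.486, 0.49, 0.662, 1.365] 0.1165
4.46e-02 [1, 1, -1, 1, 1, 1, -1] [0.518, -0.827, 0.704, -0.61, 0.158, -0.503, -0.763, 0.697, -0.616, 0.65, -0.245, -0.259, 0.588] 0.2664
4.46e-02 [1, 1, -1, 1, 1, 1, -1] [0.541, -0.803, 0.685, -0.602, 0.157, -0.511, -0.763, 0.699, -0.63, 0.65, -0.239, -0.26, 0.573] 0.2684
real	4m19.285s
user	4m19.080s
sys	0m0.239s
```

```bash
cat > sim.py <<'E'
from kin import *
S,PP=json.load(open('kin.json'));S=np.array(S)
LO=np.array([-2.85,-.5,-1.23,.21,-1.02,.16,-2.73]);HI=np.array([2.85,2.14,1.37,2.46,4.16,2.05,2.73])
VM=np.array([1.89,1.89,2.39,2.39,3.01,3.01,3.01])*.07
F=lambda q:fk(q,S,PP)
def err(q,Rt,t): M,x=F(q);return np.r_[t-x,M@R.from_matrix(M.T@Rt).as_rotvec()]
def jac(q):
    M,x=F(q);J=np.zeros((6,7))
    for i in range(7):
        d=q.copy();d[i]+=1e-5;A,y=F(d);J[:3,i]=(y-x)/1e-5;J[3:,i]=R.from_matrix(A@M.T).as_rotvec()/1e-5
    return J
def track(q,Rt,t,it=3):
    q0=q.copy()
    for _ in range(it):
        J=jac(q);q=np.clip(q+J.T@np.linalg.solve(J@J.T+1e-5*np.eye(6),err(q,Rt,t)),LO,HI)
    d=q-q0;k=max(1,(abs(d)/VM).max());return q0+d/k
def run(q,rows,cmd=None):
    M,x=F(q) if cmd is None else cmd
    for r in rows:
        x=x+M@np.array(r[:3]);M=M@R.from_rotvec(r[3:6]).as_matrix();q=track(q,M,x)
    return q,(M,x)
E
python3 - <<'E'
from sim import *
q=np.array(D[0][0])
rows=[[0,0,-.028,0,0,.149]]*8
q,c=run(q,rows);print(q.round(2),'obs -1.57 .33 .32 1.29 -.1 1.54 -1.21')
rows=[[0,0,0,0,0,.1087]]*3+[[-.034,.033,0,0,0,0]]*5+[[-.04,.029,0,0,0,0.001]]*7+[[0]*6]+[[-.046,.0145,0,0,0,0]]*5+[[-.046,.0145,.018,0,0,0]]*3
q,c=run(q,rows,c);print(q.round(2),F(q)[1])
q,c=run(q,[[-.015,.005,.039,0,0,0]]*3+[[-.01,0,.04,0,0,0],[0,0,.03,0,0,0]]+[[0]*6]*2,c);print(q.round(2),F(q)[1],'obs',sensors.get_obs()['qpos'].round(2))
# goal configs
for nm,Rt,t in (('rack',Rdown(),[.462,-.339,.085]),('rackhi',Rdown(),[.462,-.339,.4]),('neck',Rneck(),np.array([.477,.053,.0905])+.033*N),('neckhi',Rneck(),np.array([.477,.053,.0905])+.25*N)):
    for q3 in (-.8,-.4,0,.4):
        f=least_squares(lambda q:np.r_[err(q,Rt,t),1e-3*(q-[0,.5,q3,1.6,0,1.1,0]),.05*(q[2]-q3)],np.clip([-np.arctan2(t[1],t[0]),.5,q3,1.6,0,1.1,0],LO,HI),bounds=(LO,HI))
        print(nm,q3,f.x.round(2),abs(err(f.x,Rt,t)).max().round(4))
E
```

```text
[-1.6   0.33  0.36  1.3  -0.11  1.53 -1.19] obs -1.57 .33 .32 1.29 -.1 1.54 -1.21
[-1.26 -0.32  1.37  1.74  0.32  1.44 -0.11] [ 0.47725534 -0.23237536  0.41442167]
[-1.46 -0.5   1.37  1.97  0.69  1.25 -0.36] [ 0.50120951 -0.22675732  0.29140258] obs [-1.2  -0.49  1.37  2.05  0.55  1.19 -0.31]
rack -0.8 [ 1.08  0.6  -0.8   1.86  0.54  0.91 -0.25] 0.0
rack -0.4 [ 0.81  0.49 -0.4   1.9   0.26  0.8   0.  ] 0.0
rack 0 [ 0.52  0.44  0.    1.96 -0.    0.75  0.25] 0.0
rack 0.4 [ 0.22  0.44  0.4   2.01 -0.25  0.74  0.51] 0.0
rackhi -0.8 [ 1.12  0.31 -0.8   1.49  0.22  1.43  0.04] 0.0
rackhi -0.4 [ 0.84  0.23 -0.4   1.53  0.09  1.4   0.16] 0.0
rackhi 0 [ 0.52  0.18  0.    1.58 -0.    1.38  0.25] 0.0
rackhi 0.4 [ 0.19  0.16  0.4   1.62 -0.06  1.37  0.32] 0.0
neck -0.8 [ 0.09  0.57 -0.8   1.91  0.66  1.3  -1.31] 0.0
neck -0.4 [-0.19  0.46 -0.4   1.95  0.5   1.17 -1.14] 0.0
neck 0 [-0.49  0.41  0.    1.99  0.36  1.08 -0.98] 0.0
neck 0.4 [-0.79  0.41  0.4   2.04  0.22  1.01 -0.81] 0.0
neckhi -0.8 [-0.03  0.44 -0.8   1.59  0.5   1.65 -1.17] 0.0
neckhi -0.4 [-0.29  0.34 -0.4   1.63  0.37  1.57 -1.04] 0.0
neckhi 0 [-0.59  0.29 -0.    1.67  0.28  1.52 -0.93] 0.0
neckhi 0.4 [-0.9   0.28  0.4   1.72  0.2   1.48 -0.82] 0.0
```

```bash
cat > fast.py <<'E'
import numpy as np, json
from scipy.spatial.transform import Rotation as R
from sim import S,PP,LO,HI,VM
b,e,h,a1,c1,L1,a3,c3,a4,L2,c5,a6,L3=PP
OFF=np.array([(a1,c1,0),(0,0,L1),(a3,c3,0),(a4,0,L2),(0,c5,0),(a6,0,L3),(0,0,0)])
def rz(a):c,s=np.cos(a),np.sin(a);return np.array([[c,-s,0],[s,c,0],[0,0,1]])
def ry(a):c,s=np.cos(a),np.sin(a);return np.array([[c,0,s],[0,1,0],[-s,0,c]])
def fkj(q):
    M=rz(b);t=np.array([0,0,h]);ax=[];o=[]
    for i in range(7):
        ax.append((M[:,1] if i%2 else M[:,2])*S[i]);o.append(t)
        M=M@(ry(q[i]*S[i]) if i%2 else rz(q[i]*S[i]+(e if i==6 else 0)));t=t+M@OFF[i]
    ax=np.array(ax);o=np.array(o);J=np.vstack([np.cross(ax,t-o).T,ax.T]);return M,t,J,o
def rv(A):
    v=np.array([A[2,1]-A[1,2],A[0,2]-A[2,0],A[1,0]-A[0,1]])/2;s=np.linalg.norm(v);a=np.arctan2(s,(np.trace(A)-1)/2)
    return v*(a/s if s>1e-9 else 1)
def track(q,Rt,t,it=2):
    q0=q
    for _ in range(it):
        M,x,J,_o=fkj(q);q=np.clip(q+J.T@np.linalg.solve(J@J.T+1e-5*np.eye(6),np.r_[t-x,rv(Rt@M.T)]),LO,HI)
    d=q-q0;return q0+d/max(1,(abs(d)/VM).max())
def go(q,cmd,Rt,t,settle=1):
    """interpolate command pose to target; returns q, rows count"""
    M,x=cmd;w=rv(M.T@Rt);n=int(np.ceil(max(np.linalg.norm(t-x)/.045,np.linalg.norm(w)/.14,1)))
    for i in range(1,n+1):q=track(q,M@R.from_rotvec(w*i/n).as_matrix(),x+(t-x)*i/n)
    for _ in range(settle):q=track(q,Rt,t)
    return q,n+settle
E
cat > search.py <<'E'
from fast import *
from h import Rdown,sensors
import time
q0=sensors.get_obs()['qpos'];rng=np.random.default_rng(0);M0,x0,_,_=fkj(q0)
G=(Rdown(),np.array([.462,-.339,.40]));best=[];T=time.time();k=0
while time.time()-T<150:
    k+=1;nv=rng.integers(1,4);q=q0;cmd=(M0,x0);tot=0;vias=[];ok=True
    q,n=go(q,cmd,Rdown(),np.array([.41,-.28,.45]));cmd=(Rdown(),np.array([.41,-.28,.45]));tot+=n
    for _ in range(nv):
        t=np.array([rng.uniform(.35,.7),rng.uniform(-.35,.45),rng.uniform(.45,.7)]).round(2);y=rng.uniform(-1.6,1.6);tx,ty=rng.uniform(-.5,.5,2)*(rng.random()<.5)
        w=np.round([y,tx,ty],2);Rt=Rdown()@R.from_euler('zxy',w).as_matrix()
        q,n=go(q,cmd,Rt,t);cmd=(Rt,t);tot+=n;vias.append((t.tolist(),w.tolist()))
    q,n=go(q,cmd,*G,settle=3);tot+=n;M,x,_,_=fkj(q);er=np.linalg.norm(x-G[1])
    best.append((abs(q[2]-.2)+20*max(0,er-.01)+tot*.002,tot,q.round(2).tolist(),er.round(3),vias))
best.sort(key=lambda z:z[0]);print(k)
for z in best[:6]:print(z)
E
python3 search.py
```

```text
3683
(np.float64(0.10190456730353081), 49, [0.35, 0.17, 0.2, 1.6, -0.03, 1.38, 0.29], np.float64(0.0), [([0.43, 0.29, 0.64], [1.32, -0.26, -0.24]), ([0.64, 0.18, 0.62], [1.3, -0.0, -0.0]), ([0.69, -0.1, 0.69], [1.36, -0.1, 0.25])])
(np.float64(0.12470747607629948), 44, [0.32, 0.16, 0.24, 1.61, -0.04, 1.38, 0.29], np.float64(0.0), [([0.41, -0.16, 0.5], [-0.86, -0.42, 0.49]), ([0.48, 0.08, 0.47], [0.7, -0.44, 0.18]), ([0.57, 0.01, 0.53], [0.26, -0.0, 0.0])])
(np.float64(0.16722898625499688), 56, [0.31, 0.16, 0.26, 1.61, -0.04, 1.38, 0.3], np.float64(0.0), [([0.37, 0.31, 0.52], [1.54, -0.0, 0.0]), ([0.6, 0.37, 0.61], [0.37, 0.08, -0.21]), ([0.68, -0.24, 0.59], [0.37, 0.05, -0.33])])
(np.float64(0.18124789757724738), 47, [0.28, 0.16, 0.29, 1.61, -0.05, 1.38, 0.3], np.float64(0.0), [([0.38, 0.15, 0.55], [0.48, -0.41, 0.33]), ([0.67, 0.37, 0.59], [1.38, 0.0, -0.0])])
(np.float64(0.21203560322902265), 55, [0.27, 0.16, 0.3, 1.61, -0.05, 1.38, 0.31], np.float64(0.0), [([0.37, 0.33, 0.53], [1.38, 0.25, -0.39]), ([0.68, 0.34, 0.49], [0.63, 0.01, -0.13]), ([0.55, -0.33, 0.62], [-0.04, 0.25, -0.04])])
(np.float64(0.23302344949925438), 49, [0.24, 0.16, 0.34, 1.62, -0.05, 1.37, 0.31], np.float64(0.0), [([0.45, 0.03, 0.53], [-0.12, -0.44, 0.46]), ([0.48, 0.34, 0.58], [0.68, -0.27, -0.33]), ([0.65, -0.19, 0.65], [-0.43, 0.0, 0.0])])
```

```bash
cat > leg.py <<'E'
from h import *
import sys
from scipy.linalg import logm,expm,fractional_matrix_power
def leg(t,Rt,n=None,src=None):
    o=sensors.get_obs();A=np.eye(4);A[:3,:3]=R.from_quat(o['eef_rot']).as_matrix();A[:3,3]=o['position']
    if src is not None:A[:3,:3],A[:3,3]=src
    B=np.eye(4);B[:3,:3]=Rt;B[:3,3]=t
    X=np.linalg.inv(A)@B;L=np.real(logm(X))
    n=n or int(np.ceil(max(np.linalg.norm(X[:3,3])/.045,R.from_matrix(X[:3,:3]).magnitude()/.14,1)))
    g=expm(L/n)
    print('t',round(o['time_s'],2),'pos',A[:3,3].round(4),'n',n,'row',np.r_[g[:3,3],R.from_matrix(g[:3,:3]).as_rotvec()].round(4).tolist())
E
python3 - <<'E'
from leg import *
a=(Rdown(),np.array([.41,-.28,.45]));b=(Rdown()@R.from_euler('zxy',[1.32,-.26,-.24]).as_matrix(),np.array([.43,.29,.64]))
leg(a[1],a[0]);leg(b[1],b[0],src=a)
E
```

```text
t 4.1 pos [ 0.411  -0.2844  0.257 ] n 5 row [0.0003, 0.001, -0.0386, 0.0121, 0.0039, 0.001]
t 4.1 pos [ 0.41 -0.28  0.45] n 14 row [0.0299, -0.0295, -0.017, -0.0269, -0.0023, 0.091]
```

Emit:
{"api": "carry_out", "payload": {
  "rows": [
    [0,0.001,-0.0385,0.012,0.004,0.001,0.094],
    [0,0.001,-0.0385,0.012,0.004,0.001,0.094],
    [0,0.001,-0.0385,0.012,0.004,0.001,0.094],
    [0,0.001,-0.0385,0.012,0.004,0.001,0.094],
    [0,0.001,-0.0385,0.012,0.004,0.001,0.094],
    [0.03,-0.0295,-0.017,-0.027,-0.002,0.091,0.094],
    [0.03,-0.0295,-0.017,-0.027,-0.002,0.091,0.094],
    [0.03,-0.0295,-0.017,-0.027,-0.002,0.091,0.094]
  ]
}}

```text
time_s: 4.9
position: [0.3625, -0.1806, 0.4935]
eef_rot: [0.861, 0.507, 0.021, 0.03]
wrist_force: [0.6, -0.5, 0.2]
width: 0.0937
finger_force: 0.0
```

Emit:
{"api": "carry_out", "payload": {
  "rows": [
    [0.03,-0.0295,-0.017,-0.027,-0.002,0.091,0.094],
    [0.03,-0.0295,-0.017,-0.027,-0.002,0.091,0.094],
    [0.03,-0.0295,-0.017,-0.027,-0.002,0.091,0.094],
    [0.03,-0.0295,-0.017,-0.027,-0.002,0.091,0.094],
    [0.03,-0.0295,-0.017,-0.027,-0.002,0.091,0.094],
    [0.03,-0.0295,-0.017,-0.027,-0.002,0.091,0.094],
    [0.03,-0.0295,-0.017,-0.027,-0.002,0.091,0.094],
    [0.03,-0.0295,-0.017,-0.027,-0.002,0.091,0.094]
  ]
}}

```text
time_s: 5.7
position: [0.362, 0.1613, 0.6006]
eef_rot: [0.977, 0.163, 0.077, 0.114]
wrist_force: [-0.2, 0.5, 0.6]
width: 0.0938
finger_force: 0.0
```

```bash
cat > replan.py <<'E'
from fast import *
from leg import *
def seq(wps,lab=''):
    o=sensors.get_obs();q=o['qpos'];M,x,_,_=fkj(q);cmd=(R.from_quat(o['eef_rot']).as_matrix(),o['position']);print('q',q.round(2))
    for w,t in wps:
        Rt=w if np.ndim(w)==2 else Rdown()@R.from_euler('zxy',w).as_matrix();t=np.array(t)
        leg(t,Rt,src=cmd);q,n=go(q,cmd,Rt,t);cmd=(Rt,t);print('  ->',q.round(2),np.linalg.norm(fkj(q)[1]-t).round(4))
E
python3 -c "
from replan import *
seq([([1.32,-.26,-.24],[.43,.29,.64]),([1.3,0,0],[.64,.18,.62]),([1.36,-.1,.25],[.69,-.1,.69]),([0,0,0],[.462,-.339,.40])])
print('direct');seq([([1.3,0,0],[.64,.18,.62]),([1.36,-.1,.25],[.69,-.1,.69]),([0,0,0],[.462,-.339,.40])])"
```

```text
q [-0.56 -0.19 -0.2   1.56  0.24  1.77 -1.95]
t 5.7 pos [0.362  0.1613 0.6006] n 4 row [0.0251, -0.0248, -0.0136, -0.0236, -0.0036, 0.0765]
  -> [-0.69  0.15 -0.29  1.15  0.4   1.96 -2.4 ] 0.0
t 5.7 pos [0.43 0.29 0.64] n 6 row [0.0341, 0.0177, 0.0103, 0.0495, -0.0314, 0.0019]
  -> [-0.3   0.38 -0.13  0.85  0.05  1.91 -1.98] 0.0
t 5.7 pos [0.64 0.18 0.62] n 7 row [0.009, 0.0388, -0.0132, 0.0313, 0.0223, 0.0103]
  -> [ 0.18  0.43 -0.07  0.65 -0.21  1.91 -1.61] 0.0
t 5.7 pos [ 0.69 -0.1   0.69] n 10 row [-0.0383, 0.0115, 0.024, -0.0086, -0.0278, -0.1364]
  -> [ 0.72  0.21 -0.25  1.55  0.05  1.39  0.2 ] 0.0
direct
q [-0.56 -0.19 -0.2   1.56  0.24  1.77 -1.95]
t 5.7 pos [0.362  0.1613 0.6006] n 7 row [0.0398, 0.0051, 0.0008, 0.0328, -0.0221, 0.0463]
  -> [-0.4   0.37  0.06  0.87 -0.02  1.9  -1.93] 0.0
t 5.7 pos [0.64 0.18 0.62] n 7 row [0.009, 0.0388, -0.0132, 0.0313, 0.0223, 0.0103]
  -> [ 0.09  0.41  0.14  0.68 -0.32  1.91 -1.56] 0.0
t 5.7 pos [ 0.69 -0.1   0.69] n 10 row [-0.0383, 0.0115, 0.024, -0.0086, -0.0278, -0.1364]
  -> [ 0.54  0.18 -0.03  1.58  0.01  1.38  0.24] 0.0
```

```bash
python3 -c "
from replan import *
seq([([0,0,0],[.462,-.339,.40])])
seq([([1.1,0,0],[.6,0,.6]),([0,0,0],[.462,-.339,.40])])
seq([([1.1,0,0],[.6,0,.6]),([0,0,0],[.462,-.339,.40]),([0,0,0],[.462,-.339,.085]),([0,0,0],[.462,-.339,.4]),(Rneck(),[.52,.18,.4]),(Rneck(),[.49,.1,.2])])"
```

```text
q [-0.56 -0.19 -0.2   1.56  0.24  1.77 -1.95]
t 5.7 pos [0.362  0.1613 0.6006] n 13 row [-0.0229, 0.0314, 0.0193, 0.022, 0.0012, -0.0744]
  -> [-0.25  0.17  0.95  1.67 -0.14  1.37  0.45] 0.0
q [-0.56 -0.19 -0.2   1.56  0.24  1.77 -1.95]
t 5.7 pos [0.362  0.1613 0.6006] n 7 row [0.0263, 0.0311, 0.0063, 0.0347, -0.0187, 0.018]
  -> [-0.27  0.22  0.22  1.12 -0.05  1.8  -1.43] 0.0
t 5.7 pos [0.6 0.  0.6] n 10 row [-0.034, 0.018, 0.02, 0.0, 0.0, -0.11]
  -> [ 0.26  0.16  0.31  1.61 -0.05  1.38  0.31] 0.0
q [-0.56 -0.19 -0.2   1.56  0.24  1.77 -1.95]
t 5.7 pos [0.362  0.1613 0.6006] n 7 row [0.0263, 0.0311, 0.0063, 0.0347, -0.0187, 0.018]
  -> [-0.27  0.22  0.22  1.12 -0.05  1.8  -1.43] 0.0
t 5.7 pos [0.6 0.  0.6] n 10 row [-0.034, 0.018, 0.02, 0.0, 0.0, -0.11]
  -> [ 0.26  0.16  0.31  1.61 -0.05  1.38  0.31] 0.0
t 5.7 pos [ 0.462 -0.339  0.4  ] n 7 row [-0.0, -0.0, 0.045, 0.0, 0.0, 0.0]
  -> [ 0.34  0.43  0.24  1.99 -0.15  0.74  0.4 ] 0.0
t 5.7 pos [ 0.462 -0.339  0.085] n 7 row [-0.0, -0.0, -0.045, 0.0, 0.0, 0.0]
  -> [ 0.25  0.16  0.32  1.62 -0.05  1.37  0.31] 0.0
t 5.7 pos [ 0.462 -0.339  0.4  ] n 12 row [0.0425, -0.0068, -0.0086, 0.0, -0.0364, 0.0]
  -> [-0.52  0.3  -0.12  1.49  0.3   1.71 -0.92] 0.0
t 5.7 pos [0.52 0.18 0.4 ] n 5 row [0.0015, -0.0016, 0.0434, 0.0, 0.0, 0.0]
  -> [-0.44  0.35 -0.12  1.87  0.35  1.28 -0.99] 0.0
```

Via (0.6, 0, 0.6) works.

Emit:
{"api": "carry_out", "payload": {
  "rows": [
    [0.026,0.031,0.006,0.035,-0.019,0.018,0.094],
    [0.026,0.031,0.006,0.035,-0.019,0.018,0.094],
    [0.026,0.031,0.006,0.035,-0.019,0.018,0.094],
    [0.026,0.031,0.006,0.035,-0.019,0.018,0.094],
    [0.026,0.031,0.006,0.035,-0.019,0.018,0.094],
    [0.026,0.031,0.006,0.035,-0.019,0.018,0.094],
    [0.026,0.031,0.006,0.035,-0.019,0.018,0.094],
    [0,0,0,0,0,0,0.094]
  ]
}}

```text
time_s: 6.5
position: [0.6019, -0.0049, 0.5967]
eef_rot: [0.995, 0.1, -0.005, 0.0]
wrist_force: [0.2, 0.8, 0.5]
width: 0.094
finger_force: 0.0
```

```bash
python3 -c "
from replan import *
seq([([0,0,0],[.462,-.339,.40])])"
```

```text
q [-0.26  0.22  0.22  1.13 -0.05  1.81 -1.43]
t 6.5 pos [ 0.6019 -0.0049  0.5967] n 10 row [-0.0337, 0.0176, 0.0198, -0.0006, 0.0009, -0.1103]
  -> [ 0.27  0.16  0.3   1.61 -0.05  1.38  0.3 ] 0.0
```

Emit:
{"api": "carry_out", "payload": {
  "rows": [
    [-0.0337,0.0176,0.02,-0.001,0.001,-0.11,0.094],
    [-0.0337,0.0176,0.02,-0.001,0.001,-0.11,0.094],
    [-0.0337,0.0176,0.02,-0.001,0.001,-0.11,0.094],
    [-0.0337,0.0176,0.02,-0.001,0.001,-0.11,0.094],
    [-0.0337,0.0176,0.02,-0.001,0.001,-0.11,0.094],
    [-0.0337,0.0176,0.02,-0.001,0.001,-0.11,0.094],
    [-0.0337,0.0176,0.02,-0.001,0.001,-0.11,0.094],
    [-0.0337,0.0176,0.02,-0.001,0.001,-0.11,0.094]
  ]
}}

```text
time_s: 7.3
position: [0.4572, -0.2616, 0.4412]
eef_rot: [0.855, 0.519, 0.003, 0.003]
wrist_force: [1.3, -0.8, -0.3]
width: 0.094
finger_force: 0.0
```

Emit:
{"api": "carry_out", "payload": {
  "rows": [
    [-0.0337,0.0176,0.02,-0.001,0.001,-0.11,0.094],
    [-0.0337,0.0176,0.02,-0.001,0.001,-0.11,0.094],
    [0,0,0.045,0,0,0,0.094],
    [0,0,0.045,0,0,0,0.094],
    [0,0,0.045,0,0,0,0.094],
    [0,0,0.045,0,0,0,0.094],
    [0,0,0,0,0,0,0.094]
  ]
}}

```text
time_s: 8.0
position: [0.4618, -0.3349, 0.2165]
eef_rot: [0.794, 0.608, 0.001, -0.0]
wrist_force: [-0.3, 0.2, 1.0]
width: 0.0937
finger_force: 0.0
```

```bash
python3 knob.py; python3 -c "
from replan import *
seq([([0,0,0],[.462,-.339,.12])])"
```

```text
814 (array([ 0.4494, -0.354 ,  0.067 ]), array([ 0.4753, -0.3272,  0.079 ]), array([ 0.4623, -0.3406,  0.073 ]))
flange 22168 [ 0.4678 -0.334   0.1931] 326.01921688920964 407.9966167448575
1594 (array([ 0.4466, -0.2789,  0.0703]), array([ 0.4819, -0.2426,  0.079 ]), array([ 0.4642, -0.2607,  0.0747]))
flange 6181 [ 0.464  -0.2608  0.2127] 307.5125384242032 318.97540850994983
t 8.05 pos [ 0.4628 -0.3362  0.2198] F [ 0.5  -0.62  1.7 ] w 0.0938 ff 0.0
shift(tool) [-0.0003 -0.0013  0.0998] turn [ 0.0048 -0.0018  0.0025]
q [ 0.16  0.28  0.43  1.87 -0.14  1.01  0.39]
t 8.05 pos [ 0.4628 -0.3362  0.2198] n 3 row [-0.001, -0.0001, 0.0333, 0.0016, -0.0006, 0.0008]
  -> [ 0.22  0.39  0.4   1.98 -0.21  0.81  0.47] 0.0
```

View pics/w2.png

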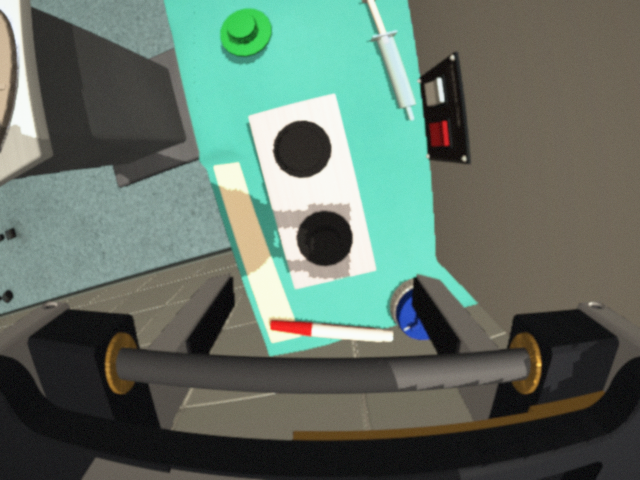

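Emit:
{"api": "carry_out", "payload": {
  "rows": [
    [-0.001,0,0.033,0.002,-0.001,0.001,0.094],
    [-0.001,0,0.033,0.002,-0.001,0.001,0.094],
    [-0.001,0,0.033,0.001,0,0,0.094],
    [0,0,0.025,0,0,0,0.094],
    [0,0,0,0,0,0,0.094]
  ]
}}

```text
time_s: 8.55
position: [0.4634, -0.34, 0.0966]
eef_rot: [0.795, 0.607, 0.001, 0.001]
wrist_force: [-1.0, -0.9, 0.0]
width: 0.0941
finger_force: 0.0
```

```bash
python3 -c "
from h import *
rel([.4622,-.339,.0855],Rdown())"
```

```text
t 8.55 pos [ 0.4634 -0.34    0.0966] F [-0.96 -0.87  0.01] w 0.0941 ff 0.0
shift(tool) [ 0.0006 -0.0014  0.0111] turn [ 0.0024  0.0001 -0.0001]
```

Emit:
{"api": "carry_out", "payload": {
  "rows": [
    [0,-0.001,0.011,0.002,0,0,0.094],
    [0,0,0,0,0,0,0.04],
    [0,0,0,0,0,0,0.02],
    [0,0,0,0,0,0,0.0],
    [0,0,0,0,0,0,0.0],
    [0,0,0,0,0,0,0.0],
    [0,0,0,0,0,0,0.0]
  ],
  "force": 40
}}

```text
time_s: 9.25
position: [0.4614, -0.3401, 0.0857]
eef_rot: [0.795, 0.606, 0.0, 0.001]
wrist_force: [-0.7, -1.2, -0.3]
width: 0.0491
finger_force: 0.0
```

```bash
python3 -c "
from h import *
rel([.4622,-.339,.0855],Rdown())"
```

```text
t 9.25 pos [ 0.4614 -0.3401  0.0857] F [-0.68 -1.2  -0.28] w 0.0491 ff 0.0
shift(tool) [0.0013 0.0005 0.0002] turn [ 0.0015  0.0006 -0.0015]
```

Emit:
{"api": "carry_out", "payload": {
  "rows": [
    [0,0,0,0,0,0,0],
    [0,0,0,0,0,0,0],
    [0,0,0,0,0,0,0],
    [0,0,0,0,0,0,0],
    [0,0,0,0,0,0,0]
  ]
}}

```text
time_s: 9.75
position: [0.4613, -0.3401, 0.0855]
eef_rot: [0.795, 0.606, 0.0, 0.001]
wrist_force: [0.2, 0.7, -0.1]
width: 0.0237
finger_force: 40.0
```

Emit:
{"api": "carry_out", "payload": {
  "rows": [
    [0,0,-0.01,0,0,0,0],
    [0,0,-0.02,0,0,0,0],
    [0,0,-0.03,0,0,0,0],
    [0,0,-0.035,0,0,0,0],
    [0,0,-0.035,0,0,0,0],
    [0,0,0,0,0,0,0]
  ]
}}

```text
time_s: 10.35
position: [0.4628, -0.3414, 0.2206]
eef_rot: [0.796, 0.606, 0.002, 0.004]
wrist_force: [0.4, -1.1, -0.1]
width: 0.024
finger_force: 40.0
```

```bash
python3 -c "
from h import *
rel([.462,-.339,.3],Rdown())
from replan import *
M=np.array([.477,.053,.0907])
seq([([0,0,0],[.47,-.339,.44]),(Rneck(),[.52,.18,.44]),(Rneck(),M+.1*N),(Rneck(),M+.033*N)])
seq([([0,0,0],[.56,-.28,.46]),(Rneck(),[.56,.0,.46]),(Rneck(),[.52,.17,.4]),(Rneck(),M+.1*N),(Rneck(),M+.033*N)])"
```

```text
t 10.35 pos [ 0.4628 -0.3414  0.2206] F [ 0.41 -1.14 -0.14] w 0.024 ff 40.0
shift(tool) [ 0.002  -0.0007 -0.0794] turn [ 0.0081  0.0017 -0.002 ]
q [ 0.16  0.28  0.44  1.87 -0.14  1.01  0.39]
t 10.35 pos [ 0.4628 -0.3414  0.2206] n 5 row [0.0008, 0.0015, -0.0439, 0.0016, 0.0003, -0.0004]
  -> [ 0.11  0.15  0.48  1.55 -0.07  1.46  0.33] 0.0
t 10.35 pos [ 0.47  -0.339  0.44 ] n 12 row [0.0423, -0.0074, -0.0086, 0.0, -0.0364, 0.0]
  -> [-0.63  0.28  0.03  1.44  0.27  1.77 -0.86] 0.0
t 10.35 pos [0.52 0.18 0.44] n 7 row [0.0038, -0.0011, 0.039, 0.0, 0.0, 0.0]
  -> [-0.54  0.35  0.02  1.91  0.32  1.21 -0.95] 0.0
t 10.35 pos [0.4882 0.0938 0.1813] n 2 row [0.0, 0.0, 0.0335, 0.0, 0.0, 0.0]
  -> [-0.51  0.41  0.03  2.    0.35  1.07 -0.97] 0.0
q [ 0.16  0.28  0.44  1.87 -0.14  1.01  0.39]
t 10.35 pos [ 0.4628 -0.3414  0.2206] n 6 row [0.0141, 0.0131, -0.0398, 0.0014, 0.0003, -0.0003]
  -> [ 0.02  0.24  0.46  1.41 -0.11  1.52  0.2 ] 0.0
t 10.35 pos [ 0.56 -0.28  0.46] n 7 row [0.0382, -0.0106, -0.0072, 0.0, -0.0623, 0.0]
  -> [-0.52  0.21  0.26  1.47  0.32  1.68 -0.53] 0.0
t 10.35 pos [0.56 0.   0.46] n 5 row [0.0329, -0.0167, -0.0021, 0.0, 0.0, 0.0]
  -> [-0.72  0.27  0.16  1.53  0.25  1.67 -0.84] 0.0
t 10.35 pos [0.52 0.17 0.4 ] n 6 row [0.003, -0.0018, 0.0388, 0.0, 0.0, 0.0]
  -> [-0.64  0.35  0.15  1.93  0.28  1.19 -0.91] 0.0
t 10.35 pos [0.4882 0.0938 0.1813] n 2 row [0.0, 0.0, 0.0335, 0.0, 0.0, 0.0]
  -> [-0.61  0.4   0.15  2.01  0.3   1.05 -0.92] 0.0
```

Emit:
{"api": "carry_out", "payload": {
  "rows": [
    [0.001,0.0015,-0.044,0.002,0,0,0],
    [0.001,0.0015,-0.044,0.002,0,0,0],
    [0.001,0.0015,-0.044,0.002,0,0,0],
    [0.001,0.0015,-0.044,0.002,0,0,0],
    [0.001,0.0015,-0.044,0.001,0,0,0],
    [0.042,-0.0074,-0.0086,0,-0.0364,0,0],
    [0.042,-0.0074,-0.0086,0,-0.0364,0,0],
    [0.042,-0.0074,-0.0086,0,-0.0364,0,0]
  ]
}}

```text
time_s: 11.15
position: [0.4823, -0.208, 0.4575]
eef_rot: [0.794, 0.605, -0.046, 0.031]
wrist_force: [1.2, -0.1, 0.0]
width: 0.0238
finger_force: 40.0
```

Emit:
{"api": "carry_out", "payload": {
  "rows": [
    [0.042,-0.0074,-0.0086,0,-0.0364,0,0],
    [0.042,-0.0074,-0.0086,0,-0.0364,0,0],
    [0.042,-0.0074,-0.0086,0,-0.0364,0,0],
    [0.042,-0.0074,-0.0086,0,-0.0364,0,0],
    [0.042,-0.0074,-0.0086,0,-0.0364,0,0],
    [0.042,-0.0074,-0.0086,0,-0.0364,0,0],
    [0.042,-0.0074,-0.0086,0,-0.0364,0,0],
    [0.042,-0.0074,-0.0086,0,-0.0364,0,0]
  ]
}}

```text
time_s: 11.95
position: [0.516, 0.1375, 0.4452]
eef_rot: [0.779, 0.594, -0.161, 0.118]
wrist_force: [1.1, 0.2, -0.2]
width: 0.0244
finger_force: 40.0
```

Emit:
{"api": "carry_out", "payload": {
  "rows": [
    [0.042,-0.0074,-0.0086,0,-0.0364,0,0],
    [0,0,0,0,0,0,0],
    [0,0,0,0,0,0,0]
  ]
}}

```text
time_s: 12.25
position: [0.5201, 0.1795, 0.4357]
eef_rot: [0.775, 0.593, -0.176, 0.129]
wrist_force: [-0.0, -0.5, 0.7]
width: 0.0237
finger_force: 40.0
```

```bash
python3 -c "
from replan import *
M=np.array([.477,.053,.0907])
print(sensors.get_obs()['finger_force'],sensors.get_obs()['width'])
seq([(Rneck(),M+.2*N),(Rneck(),M+.1*N)])"
```

```text
39.999688267707825 0.02366586144843621
q [-0.6   0.28 -0.02  1.44  0.28  1.77 -0.88]
t 12.25 pos [0.5201 0.1795 0.4357] n 4 row [0.0063, -0.0018, 0.0423, -0.002, 0.0007, 0.0011]
  -> [-0.55  0.31 -0.03  1.76  0.3   1.42 -0.94] 0.0
t 12.25 pos [0.4993 0.1345 0.272 ] n 3 row [0.0, 0.0, 0.0333, 0.0, 0.0, 0.0]
  -> [-0.5   0.36 -0.03  1.91  0.33  1.22 -0.97] 0.0
```

Emit:
{"api": "carry_out", "payload": {
  "rows": [
    [0.006,-0.002,0.042,-0.002,0.001,0.001,0],
    [0.006,-0.002,0.042,-0.002,0.001,0.001,0],
    [0.006,-0.002,0.042,-0.002,0.001,0.001,0],
    [0.006,-0.002,0.042,-0.002,0.001,0.001,0],
    [0,0,0,0,0,0,0],
    [0,0,0,0,0,0,0]
  ]
}}

```text
time_s: 12.85
position: [0.4992, 0.1328, 0.276]
eef_rot: [0.777, 0.591, -0.17, 0.131]
wrist_force: [0.5, 0.3, -0.3]
width: 0.0239
finger_force: 40.0
```

```bash
python3 -c "
from h import *
import pickle
M=np.array([.477,.053,.0907])
s=snap('wrist');pickle.dump(s,open('w3.pkl','wb'));
rel(M+.2*N,Rneck())
d=s['Rm']@M+s['tvec'];r=np.hypot(d[0],d[1]);th=np.arctan2(r,d[2]);u,v=s['cx']+s['fx']*th*d[0]/r,s['cy']+s['fx']*th*d[1]/r
print('mouth expected',u,v)
u,v=int(u),int(v);im=s['img'][v-75:v+75,max(0,u-100):u+100];print(u-100,v-75)
cv2.imwrite('pics/w3.png',cv2.resize(im,None,fx=4,fy=4,interpolation=cv2.INTER_CUBIC))"
```

```text
t 12.9 pos [0.4998 0.1336 0.2767] F [ 0.64 -0.1   0.25] w 0.0239 ff 40.0
shift(tool) [ 0.0027 -0.0007  0.0039] turn [ 0.0017 -0.0047 -0.0036]
mouth expected 321.97017735852666 220.29158453970274
221 145
```

View pics/w3.png

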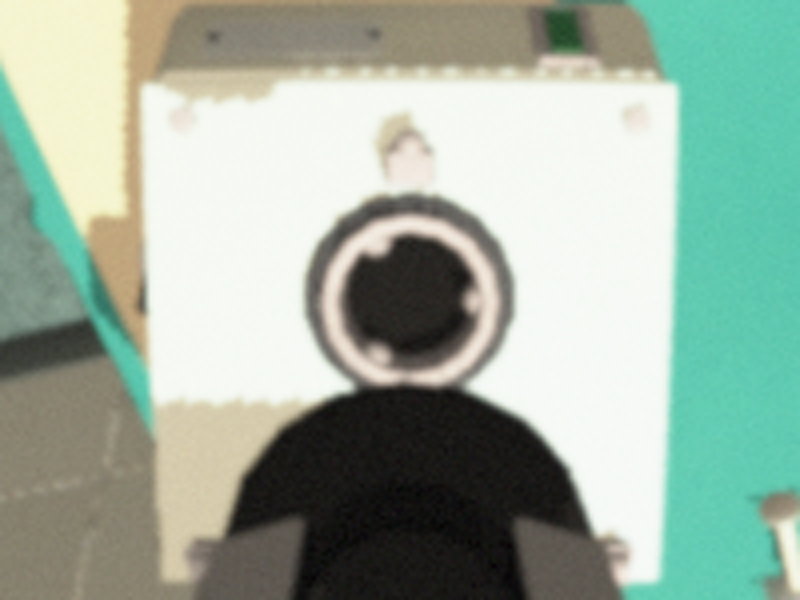

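The wrist crop shows the rim centred at crop (410,300), i.e. pixel (323.1,219.6). The doser's edges are parallel to the image axes, and the bung's flange edge crosses at crop (408,388).

```bash
python3 -c "
from h import *
import pickle
s=pickle.load(open('w3.pkl','rb'));M=np.array([.477,.053,.0907]);o=-s['Rm'].T@s['tvec']
d=world(s,323.1,219.6,1.,True)-o;M2=o+d*((M-o)@N)/(d@N);print('M2',M2)
C=cloud(s,True);v,u=np.mgrid[0:480,0:640];r=np.hypot(u-323,v-219.6);m=(r>18.5)&(r<21)&(C[...,2]>.05)&(C[...,2]<.13)
print('rim depth offset along N',np.median((C[m]-M2)@N));m=(r>30)&(r<40)&(v<225);print('face offset',np.median((C[m]-M2)@N))
def proj(P):
    d=s['Rm']@P+s['tvec'];r=np.hypot(d[0],d[1]);th=np.arctan2(r,d[2]);return (s['cx']+s['fx']*th*d[0]/r,s['cy']+s['fx']*th*d[1]/r)
ob=sensors.get_obs();A=R.from_quat(ob['eef_rot']).as_matrix();p=ob['position']
for z in (.0285,.0335):
  L=np.array([proj(p+A@np.array([.025*np.cos(a),.025*np.sin(a),z])) for a in np.linspace(0,6.28,73)])
  print(z,'vmin',L[:,1].min(),'u',L[:,0].min(),L[:,0].max(),'seen vmin 241.6, u',221+235.5/4-.5,221+590.5/4-.5)
rel(M2+.1*N,Rneck())
"
```

```text
M2 [0.47822905 0.05330503 0.09041157]
rim depth offset along N -0.0008689358369104903
face offset -0.008672110777315268
0.0285 vmin 240.29519536468334 u 275.0574263929626 370.52013830182307 seen vmin 241.6, u 279.375 368.125
0.0335 vmin 237.96410508602986 u 276.19759651845584 369.4067857879419 seen vmin 241.6, u 279.375 368.125
t 12.9 pos [0.4998 0.1336 0.2767] F [ 0.64 -0.1   0.25] w 0.0239 ff 40.0
shift(tool) [0.0029 0.0002 0.1039] turn [ 0.0017 -0.0047 -0.0036]
```

Emit:
{"api": "carry_out", "payload": {
  "rows": [
    [0.0025,0,0.03,0.001,-0.002,-0.002,0],
    [0.0025,0,0.03,0.001,-0.002,-0.002,0],
    [0,0,0.03,0,0,0,0],
    [0,0,0.025,0,0,0,0],
    [0,0,0.015,0,0,0,0],
    [0,0,0,0,0,0,0],
    [0,0,0,0,0,0,0]
  ]
}}

```text
time_s: 13.6
position: [0.4867, 0.0858, 0.1561]
eef_rot: [0.776, 0.593, -0.172, 0.131]
wrist_force: [-0.3, 0.2, -0.3]
width: 0.024
finger_force: 40.0
```

```bash
cat > chk.py <<'E'
from h import *
M2=np.array([.47823,.0533,.0904])+.002*Rneck()[:,0]
o=sensors.get_obs();A=Rneck()
print('neck-frame TCP offset (x,y tool; z out)',(A.T@(o['position']-M2)*[1,1,-1]).round(4),'F tool',(R.from_quat(o['eef_rot']).as_matrix().T@o['wrist_force']).round(2))
rel(M2+.0335*N,Rneck())
E
python3 chk.py; python3 -c "
from h import *
s=snap('scene');cv2.imwrite('pics/s2.png',cv2.resize(s['img'][245:395,270:420],None,fx=4,fy=4,interpolation=cv2.INTER_CUBIC))"
```

```text
neck-frame TCP offset (x,y tool; z out) [ 0.0007 -0.0004  0.0738] F tool [ 0.25 -0.35  0.23]
t 13.6 pos [0.4867 0.0858 0.1561] F [-0.3   0.21 -0.32] w 0.024 ff 40.0
shift(tool) [-0.0007  0.0004  0.0403] turn [ 0.0001 -0.0005  0.0012]
```

View pics/s2.png

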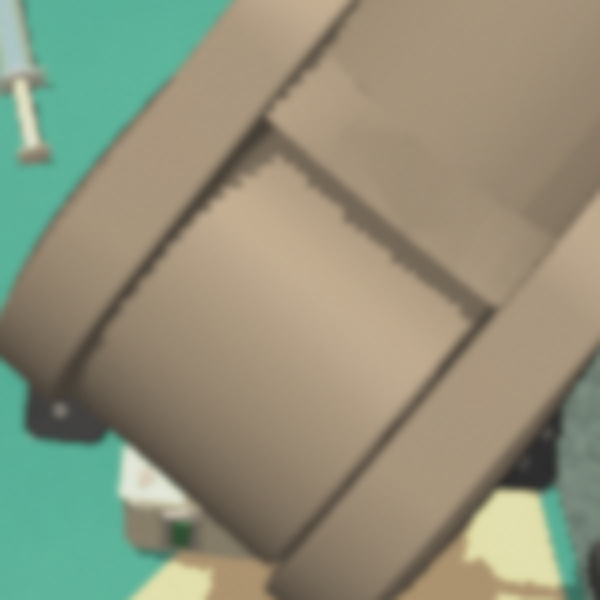

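The arm blocks the scene view, so I'll insert by force feedback.

Emit:
{"api": "carry_out", "payload": {
  "rows": [
    [-0.0005,0.0003,0.007,0,0,0,0],
    [0,0,0.007,0,0,0,0],
    [0,0,0.006,0,0,0,0],
    [0,0,0.005,0,0,0,0],
    [0,0,0,0,0,0,0]
  ],
  "force": 55
}}

```text
time_s: 14.15
position: [0.4824, 0.0731, 0.1314]
eef_rot: [0.776, 0.593, -0.174, 0.131]
wrist_force: [0.6, -4.7, -3.4]
width: 0.0234
finger_force: 55.0
```

```bash
python3 chk.py
```

```text
neck-frame TCP offset (x,y tool; z out) [-0.001  -0.0012  0.0457] F tool [-2.57  1.86  4.9 ]
t 14.15 pos [0.4824 0.0731 0.1314] F [ 0.62 -4.74 -3.35] w 0.0234 ff 55.0
shift(tool) [0.0011 0.0012 0.0122] turn [-0.0022  0.0025  0.0016]
```

Emit:
{"api": "carry_out", "payload": {
  "rows": [
    [0,0,0,0,0,0,0],
    [0,0,0,0,0,0,0],
    [0,0,0,0,0,0,0]
  ]
}}

```text
time_s: 14.45
position: [0.4827, 0.0738, 0.132]
eef_rot: [0.776, 0.593, -0.173, 0.131]
wrist_force: [0.6, -5.1, -2.3]
width: 0.0238
finger_force: 55.0
```

```bash
python3 chk.py
```

```text
neck-frame TCP offset (x,y tool; z out) [-0.0006 -0.0011  0.0466] F tool [-3.31  1.91  4.07]
t 14.45 pos [0.4827 0.0738 0.132 ] F [ 0.6  -5.06 -2.29] w 0.0238 ff 55.0
shift(tool) [0.0006 0.0012 0.0131] turn [-0.0017  0.0016  0.0018]
```

Emit:
{"api": "carry_out", "payload": {
  "rows": [
    [0,0,0.002,0,0,0,0],
    [0,0,0.002,0,0,0,0],
    [0,0,0,0,0,0,0],
    [0,0,0,0,0,0,0]
  ]
}}

```text
time_s: 14.85
position: [0.4822, 0.0723, 0.1284]
eef_rot: [0.776, 0.593, -0.173, 0.131]
wrist_force: [0.7, -4.7, 0.8]
width: 0.0238
finger_force: 55.0
```

```bash
python3 chk.py; python3 -c "
from h import *
o=sensors.get_obs();A=R.from_quat(o['eef_rot']).as_matrix();print('torque tool',(A.T@o['wrist_torque']).round(3))"
```

```text
neck-frame TCP offset (x,y tool; z out) [-0.0005 -0.0012  0.0426] F tool [-4.32  1.9   1.14]
t 14.85 pos [0.4822 0.0723 0.1284] F [ 0.68 -4.74  0.79] w 0.0238 ff 55.0
shift(tool) [0.0005 0.0012 0.0091] turn [-0.0016  0.0014  0.0018]
torque tool [-0.606 -0.923 -0.02 ]
```

Emit:
{"api": "carry_out", "payload": {
  "rows": [
    [-0.001,0.0005,0,0,0,0,0],
    [0,0,0,0,0,0,0],
    [0,0,0,0,0,0,0]
  ]
}}

```text
time_s: 15.15
position: [0.4824, 0.0717, 0.1288]
eef_rot: [0.776, 0.593, -0.173, 0.131]
wrist_force: [-0.6, -2.6, 1.5]
width: 0.0235
finger_force: 55.0
```

```bash
python3 chk.py
```

```text
neck-frame TCP offset (x,y tool; z out) [-0.0012 -0.0008  0.0428] F tool [-3.03  0.05 -0.28]
t 15.15 pos [0.4824 0.0717 0.1288] F [-0.64 -2.55  1.53] w 0.0235 ff 55.0
shift(tool) [0.0012 0.0009 0.0093] turn [-0.0017  0.0008  0.002 ]
```

Better; shift a little more in −x and press on.

Emit:
{"api": "carry_out", "payload": {
  "rows": [
    [-0.001,0,0.001,0,0,0,0],
    [-0.0005,0,0.002,0,0,0,0],
    [0,0,0.002,0,0,0,0],
    [0,0,0,0,0,0,0],
    [0,0,0,0,0,0,0]
  ]
}}

```text
time_s: 15.65
position: [0.4816, 0.0683, 0.1248]
eef_rot: [0.776, 0.593, -0.173, 0.131]
wrist_force: [1.7, 0.8, -2.0]
width: 0.0237
finger_force: 55.0
```

```bash
python3 chk.py
```

```text
neck-frame TCP offset (x,y tool; z out) [-0.0026 -0.0007  0.0377] F tool [1.94 1.44 1.25]
t 15.65 pos [0.4816 0.0683 0.1248] F [ 1.71  0.81 -1.95] w 0.0237 ff 55.0
shift(tool) [0.0026 0.0007 0.0042] turn [-0.0015  0.0006  0.002 ]
```

Emit:
{"api": "carry_out", "payload": {
  "rows": [
    [0.0005,0.0003,0.0015,0,0,0,0],
    [0,0,0.0015,0,0,0,0],
    [0,0,0,0,0,0,0],
    [0,0,0,0,0,0,0]
  ]
}}

```text
time_s: 16.05
position: [0.4812, 0.0666, 0.1215]
eef_rot: [0.776, 0.593, -0.174, 0.131]
wrist_force: [0.9, -5.3, -11.9]
width: 0.0235
finger_force: 55.0
```

```bash
python3 chk.py
```

```text
neck-frame TCP offset (x,y tool; z out) [-0.0028 -0.0007  0.0339] F tool [ 0.64  2.33 12.84]
t 16.05 pos [0.4812 0.0666 0.1215] F [  0.93  -5.31 -11.91] w 0.0235 ff 55.0
shift(tool) [0.0028 0.0007 0.0004] turn [-0.0026  0.0022  0.0018]
```

Emit:
{"api": "carry_out", "payload": {
  "rows": [
    [0,0.0003,0.001,0,0,0,0],
    [0,0,0.001,0,0,0,0],
    [0,0,0,0,0,0,0],
    [0,0,0,0,0,0,0]
  ]
}}

```text
time_s: 16.45
position: [0.4817, 0.0666, 0.1207]
eef_rot: [0.776, 0.593, -0.173, 0.131]
wrist_force: [-3.2, -1.0, 6.1]
width: 0.0235
finger_force: 55.0
```

```bash
python3 chk.py
```

```text
neck-frame TCP offset (x,y tool; z out) [-0.0024 -0.0002  0.0333] F tool [-4.26 -2.86 -4.73]
t 16.45 pos [0.4817 0.0666 0.1207] F [-3.23 -1.04  6.09] w 0.0235 ff 55.0
shift(tool) [ 0.0024  0.0002 -0.0002] turn [-0.0016  0.0011  0.0018]
```

Emit:
{"api": "carry_out", "payload": {
  "rows": [
    [0,0,0.0015,0,0,0,0],
    [0,0,0,0,0,0,0],
    [0,0,-0.0015,0,0,0,0],
    [0,0,0,0,0,0,0.03],
    [0,0,0,0,0,0,0.05],
    [0,0,0,0,0,0,0.07],
    [0,0,0,0,0,0,0.094],
    [0,0,0,0,0,0,0.094]
  ]
}}

```text
time_s: 17.25
position: [0.4817, 0.0663, 0.1201]
eef_rot: [0.776, 0.593, -0.173, 0.131]
wrist_force: [0.0, 0.5, -0.0]
width: 0.0591
finger_force: 0.0
```

Emit:
{"api": "carry_out", "payload": {
  "rows": [
    [0,0,0,0,0,0,0.09],
    [0,0,0,0,0,0,0.09],
    [0,0,-0.03,0,0,0,0.09],
    [0,0,-0.04,0,0,0,0.09],
    [0,0,-0.04,0,0,0,0.09],
    [0,0,-0.04,0,0,0,0.09],
    [0,0,-0.03,0,0,0,0.09],
    [0,0,0,0,0,0,0.09]
  ]
}}

```text
time_s: 18.05
position: [0.5034, 0.1421, 0.2864]
eef_rot: [0.776, 0.593, -0.17, 0.131]
wrist_force: [-0.0, 0.7, -0.7]
width: 0.0902
finger_force: 0.0
```

```bash
python3 chk.py; python3 -c "
from h import *
import pickle
s=snap('wrist');pickle.dump(s,open('w4.pkl','wb'));M=np.array([.47823,.0533,.0904])
C=cloud(s,True);m=(np.linalg.norm(C-M,axis=-1)<.05)&(s['img'].max(-1)<70)
P=C[m];h=(P-M)@N;print('height hist',np.histogram(h,bins=np.arange(-.004,.034,.002)))
for lo,hi in ((.02,.03),(.002,.009)):
    k=(h>lo)&(h<hi);Q=(P[k]-M)@Rneck();print(lo,k.sum(),((Q.min(0)+Q.max(0))/2).round(4),np.ptp(Q,axis=0).round(4),np.median(h[k]).round(4))
cv2.imwrite('pics/w4.png',cv2.resize(s['img'][145:295,221:421],None,fx=4,fy=4))"
```

```text
neck-frame TCP offset (x,y tool; z out) [-0.0011  0.0009  0.2166] F tool [ 0.87 -0.22  0.32]
t 18.05 pos [0.5034 0.1421 0.2864] F [-0.04  0.69 -0.66] w 0.0902 ff 0.0
shift(tool) [ 0.0006 -0.0013  0.1831] turn [ 0.0022 -0.0032  0.0019]
height hist (array([  0,   3,   9, 467, 646,  10,  10,  18,   7,   8,  11,  17,  14,
       217, 310,   3,   0,   0,   0]), array([-0.004, -0.002,  0.   ,  0.002,  0.004,  0.006,  0.008,  0.01 ,
        0.012,  0.014,  0.016,  0.018,  0.02 ,  0.022,  0.024,  0.026,
        0.028,  0.03 ,  0.032,  0.034]))
0.02 544 [-0.0003 -0.0005 -0.0235] [0.0242 0.024  0.0061] 0.0241
0.002 1125 [ 0.0002 -0.0001 -0.0054] [0.0473 0.0464 0.0068] 0.0042
```

View pics/w4.png

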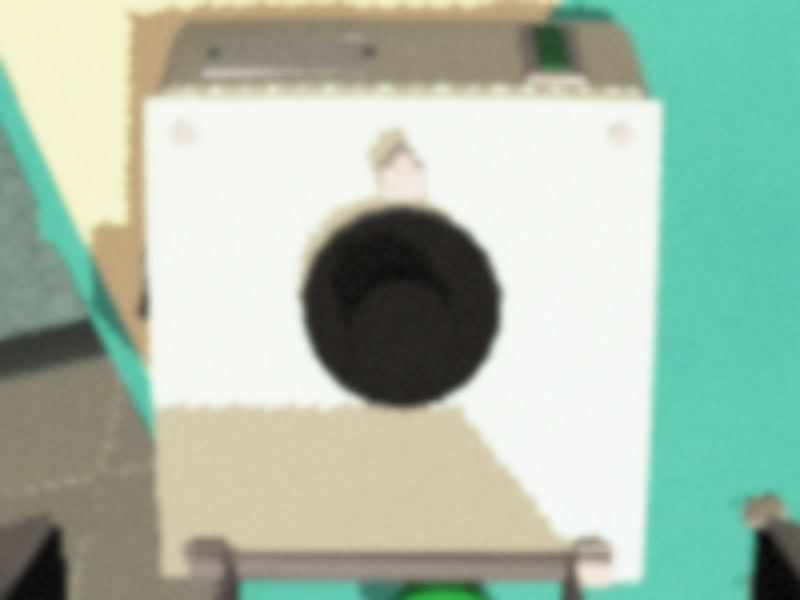

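The bung is home: flange top about 5 mm above the rim, centred to within 0.5 mm. Next is the hood.

```bash
cat >> h.py <<'E'
MM=np.array([.4782,.0533,.0904])
def nk(X,Z,y=0): return MM+X*Rneck()[:,0]+y*Rneck()[:,1]+Z*N
def pos():
    o=sensors.get_obs();d=Rneck().T@(o['position']-MM)*[1,1,-1];A=R.from_quat(o['eef_rot']).as_matrix()
    print('t',round(o['time_s'],2),'X,y,Z',d.round(4),'Ftool',(A.T@o['wrist_force']).round(2),'turn',R.from_matrix(A.T@Rneck()).as_rotvec().round(4),'w',o['width'].round(3),'q',o['qpos'].round(2))
E
python3 -c "
from replan import *
from h import pos
pos()
seq([(Rneck(),nk(*p)) for p in ((0,.23),(-.165,.23),(-.165,.13),(-.106,.13),(-.072,.137),(-.038,.13),(-.008,.113),(.016,.088),(.027,.068),(.031,.057))])"
```

```text
Traceback (most recent call last):
  File "h.py", line 29, in pos
    print('t',round(o['time_s'],2),'X,y,Z',d.round(4),'Ftool',(A.T@o['wrist_force']).round(2),'turn',R.from_matrix(A.T@Rneck()).as_rotvec().round(4),'w',o['width'].round(3),'q',o['qpos'].round(2))
                                                                                                                                                         ^^^^^^^^^^^^^^^^
AttributeError: 'float' object has no attribute 'round'
```

```bash
sed -i "s/o\['width'\].round(3)/round(o['width'],3)/" h.py
python3 -c "
from replan import *
from h import pos
pos()
seq([(Rneck(),nk(*p)) for p in ((0,.23),(-.165,.23),(-.165,.13),(-.106,.13),(-.072,.137),(-.038,.13),(-.008,.113),(.016,.088),(.027,.068),(.031,.057))])"
```

```text
t 18.1 X,y,Z [0.0004 0.0005 0.2143] Ftool [ 0.83  0.09 -0.17] turn [ 0.0005 -0.0012  0.002 ] w 0.09 q [-0.56  0.3  -0.02  1.73  0.29  1.45 -0.94]
q [-0.56  0.3  -0.02  1.73  0.29  1.45 -0.94]
t 18.1 pos [0.5027 0.1408 0.2844] n 1 row [-0.0004, -0.0005, -0.0157, 0.0005, -0.0012, 0.002]
  -> [-0.57  0.3  -0.02  1.7   0.29  1.48 -0.93] 0.0
t 18.1 pos [0.5038 0.1471 0.2989] n 4 row [-0.0413, -0.0, -0.0, 0.0, 0.0, 0.0]
  -> [-0.42  0.11  0.04  1.79  0.34  1.52 -0.72] 0.0
t 18.1 pos [0.4644 0.0028 0.3686] n 3 row [-0.0, 0.0, 0.0333, 0.0, 0.0, 0.0]
  -> [-0.37  0.14  0.06  1.95  0.36  1.32 -0.73] 0.0
t 18.1 pos [ 0.4532 -0.0379  0.278 ] n 2 row [0.0295, 0.0, 0.0, 0.0, 0.0, 0.0]
  -> [-0.43  0.21  0.03  1.93  0.34  1.3  -0.82] 0.0
t 18.1 pos [0.4673 0.0136 0.253 ] n 1 row [0.034, 0.0, -0.007, 0.0, 0.0, 0.0]
  -> [-0.47  0.25  0.01  1.9   0.33  1.31 -0.86] 0.0
t 18.1 pos [0.4763 0.0462 0.245 ] n 1 row [0.034, -0.0, 0.007, 0.0, 0.0, 0.0]
  -> [-0.5   0.29  0.    1.89  0.32  1.28 -0.91] 0.0
t 18.1 pos [0.4836 0.0731 0.2243] n 1 row [0.03, -0.0, 0.017, 0.0, 0.0, 0.0]
  -> [-0.52  0.34 -0.01  1.89  0.32  1.24 -0.95] 0.0
t 18.1 pos [0.4889 0.0924 0.1962] n 1 row [0.024, -0.0, 0.025, 0.0, 0.0, 0.0]
  -> [-0.53  0.39 -0.01  1.91  0.32  1.19 -0.98] 0.0
t 18.1 pos [0.4918 0.1032 0.1634] n 1 row [0.011, -0.0, 0.02, 0.0, 0.0, 0.0]
  -> [-0.53  0.42 -0.01  1.92  0.33  1.15 -1.  ] 0.0
t 18.1 pos [0.4922 0.1046 0.1406] n 1 row [0.004, -0.0, 0.011, 0.0, 0.0, 0.0]
  -> [-0.53  0.43 -0.01  1.93  0.33  1.13 -1.01] 0.0
```

Emit:
{"api": "carry_out", "payload": {
  "rows": [
    [0,0,-0.016,0,0,0,0.0],
    [-0.041,0,0,0,0,0,0.0],
    [-0.041,0,0,0,0,0,0.0],
    [-0.041,0,0,0,0,0,0.0],
    [-0.042,0,0,0,0,0,0.0],
    [0,0,0,0,0,0,0.0],
    [0,0,0,0,0,0,0.0],
    [0,0,0,0,0,0,0.0]
  ],
  "force": 20
}}

```text
time_s: 18.9
position: [0.4646, 0.0026, 0.3667]
eef_rot: [0.775, 0.593, -0.174, 0.131]
wrist_force: [0.4, -0.0, -1.1]
width: 0.0291
finger_force: 0.0
```

Emit:
{"api": "carry_out", "payload": {
  "rows": [
    [0,0,0,0,0,0,0.0],
    [0,0,0,0,0,0,0.0],
    [0,0,0.033,0,0,0,0.0],
    [0,0,0.033,0,0,0,0.0],
    [0,0,0.033,0,0,0,0.0],
    [0,0,0,0,0,0,0.0]
  ]
}}

```text
time_s: 19.5
position: [0.4516, -0.0397, 0.2752]
eef_rot: [0.775, 0.592, -0.176, 0.13]
wrist_force: [-1.3, 0.7, 0.4]
width: 0.0004
finger_force: 0.0
```

```bash
python3 -c "
from h import *
pos()"
```

```text
t 19.5 X,y,Z [-0.1658 -0.0011  0.1266] Ftool [ 0.12 -1.45 -0.5 ] turn [-0.0063  0.0044  0.0027] w 0.0 q [-0.4   0.13  0.07  1.98  0.36  1.31 -0.73]
```

Push forward in moderate steps.

Emit:
{"api": "carry_out", "payload": {
  "rows": [
    [0.02,0.001,-0.001,-0.003,0.002,0,0],
    [0.02,0,-0.002,-0.003,0.002,0,0],
    [0.02,0,-0.003,0,0,0,0],
    [0.017,0,-0.003,0,0,0,0],
    [0.017,0,0,0,0,0,0],
    [0,0,0,0,0,0,0]
  ]
}}

```text
time_s: 20.1
position: [0.4781, 0.0499, 0.2454]
eef_rot: [0.774, 0.595, -0.17, 0.132]
wrist_force: [-0.2, 0.2, 0.7]
width: 0.0009
finger_force: 0.0
```

```bash
python3 -c "
from h import *
pos()"
```

```text
t 20.1 X,y,Z [-0.0685  0.0008  0.1391] Ftool [-0.12 -0.21 -0.67] turn [ 0.0045 -0.0027  0.0052] w 0.001 q [-0.48  0.24  0.02  1.91  0.33  1.31 -0.86]
```

```bash
cat > hood.py <<'E'
from h import *
H=np.array([-.07,0,-.003])
for n in ('wrist','scene'):
    s=snap(n);C=cloud(s,n=='wrist');Q=(C-MM)@Rneck()*[1,1,-1]-H
    col=s['img'].astype(int);light=col.min(-1)>110
    m=light&(abs(Q[...,1])<.05)&(Q[...,0]>-.07)&(Q[...,0]<.15)&(Q[...,2]>.012)&(Q[...,2]<.16)
    P=Q[m];r=np.hypot(P[:,0],P[:,2])
    # top plate: perpendicular distance .035 ; angle = atan2(Z,X)-asin(.035/r)
    k=r>.06;th=np.arctan2(P[k,2],P[k,0])-np.arcsin(.035/r[k])
    hh,ed=np.histogram(th,bins=np.arange(-.5,1.9,.05));i=np.argsort(-hh)[:4]
    print(n,k.sum(),[(round(ed[j],2),int(hh[j])) for j in i],'med',np.median(th).round(3) if k.any() else None,'rmax',r.max().round(3) if k.any() else None)
pos()
E
python3 hood.py
```

```text
wrist 13908 [(np.float64(1.15), 2072), (np.float64(1.05), 1992), (np.float64(1.0), 1969), (np.float64(0.95), 1927)] med 1.017 rmax 0.136
scene 775 [(np.float64(0.85), 193), (np.float64(0.9), 162), (np.float64(0.95), 128), (np.float64(0.8), 108)] med 0.923 rmax 0.124
t 20.2 X,y,Z [-0.0711  0.0011  0.1388] Ftool [-0.27 -0.4  -0.38] turn [ 0.0041 -0.0022  0.0025] w 0.001 q [-0.48  0.23  0.02  1.91  0.33  1.31 -0.86]
```

Emit:
{"api": "carry_out", "payload": {
  "rows": [
    [0.017,-0.001,0.004,0.003,-0.002,0.002,0],
    [0.017,0,0.005,0,0,0,0],
    [0.015,0,0.008,0,0,0,0],
    [0.015,0,0.009,0,0,0,0],
    [0.012,0,0.012,0,0,0,0],
    [0.011,0,0.013,0,0,0,0],
    [0.005,0,0.008,0,0,0,0],
    [0,0,0,0,0,0,0]
  ]
}}

```text
time_s: 21.0
position: [0.4917, 0.1036, 0.1527]
eef_rot: [0.776, 0.592, -0.173, 0.131]
wrist_force: [0.1, -0.6, 0.6]
width: 0.0004
finger_force: 0.0
```

```bash
python3 hood.py
```

```text
wrist 11047 [(np.float64(0.15), 10688), (np.float64(0.7), 108), (np.float64(-0.15), 33), (np.float64(0.45), 24)] med 0.18 rmax 0.202
scene 0 [(np.float64(-0.5), 0), (np.float64(-0.45), 0), (np.float64(-0.4), 0), (np.float64(-0.35), 0)] med None rmax None
t 21.1 X,y,Z [0.0205 0.0003 0.0801] Ftool [-0.65  0.04 -0.48] turn [ 0.0011 -0.0005 -0.0004] w 0.0 q [-0.53  0.4  -0.01  1.91  0.33  1.18 -0.99]
```

Emit:
{"api": "carry_out", "payload": {
  "rows": [
    [0.004,0,0.007,0,0,0,0],
    [0.002,0,0.006,0,0,0,0],
    [0,0,0.004,0,0,0,0],
    [0,0,0.003,0,0,0,0],
    [0,0,0.002,0,0,0,0],
    [0,0,0,0,0,0,0]
  ]
}}

```text
time_s: 21.7
position: [0.4911, 0.1, 0.1315]
eef_rot: [0.776, 0.592, -0.172, 0.132]
wrist_force: [-0.0, 0.7, 0.2]
width: 0.0004
finger_force: 0.0
```

```bash
python3 hood.py
```

```text
wrist 12229 [(np.float64(-0.05), 10986), (np.float64(-0.0), 840), (np.float64(0.6), 129), (np.float64(0.7), 126)] med -0.009 rmax 0.195
scene 0 [(np.float64(-0.5), 0), (np.float64(-0.45), 0), (np.float64(-0.4), 0), (np.float64(-0.35), 0)] med None rmax None
t 21.8 X,y,Z [0.0265 0.0002 0.0579] Ftool [-0.02 -0.02 -0.27] turn [ 0.001  -0.0003 -0.0004] w 0.0 q [-0.53  0.42 -0.    1.93  0.33  1.13 -1.  ]
```

Emit:
{"api": "carry_out", "payload": {
  "rows": [
    [0,0,0.001,0,0,0,0],
    [0,0,0.001,0,0,0,0],
    [0,0,0,0,0,0,0]
  ]
}}

```text
time_s: 22.1
position: [0.4913, 0.0997, 0.1305]
eef_rot: [0.776, 0.592, -0.171, 0.132]
wrist_force: [-1.3, 2.6, 11.1]
width: 0.0001
finger_force: 5.1
```

```bash
python3 -c "
from h import *
pos()"
```

```text
t 22.1 X,y,Z [0.0267 0.0004 0.0567] Ftool [ -2.68  -1.91 -11.01] turn [ 0.0017 -0.001  -0.0003] w 0.0 q [-0.53  0.42 -0.    1.93  0.33  1.13 -1.  ]
```

Emit:
{"api": "carry_out", "payload": {
  "rows": [
    [0,0,-0.02,0,0,0,0],
    [0,0,-0.035,0,0,0,0],
    [0,0,-0.035,0,0,0,0],
    [0,0,-0.03,0,0,0,0],
    [0,0,0,0,0,0,0],
    [0,0,0,0,0,0,0]
  ]
}}

```text
time_s: 22.7
position: [0.5044, 0.1485, 0.2388]
eef_rot: [0.776, 0.592, -0.171, 0.132]
wrist_force: [-0.1, 0.4, -0.8]
width: 0.0006
finger_force: 0.0
```

```bash
python3 hood.py
```

```text
wrist 8772 [(np.float64(-0.05), 7715), (np.float64(-0.0), 995), (np.float64(0.75), 38), (np.float64(0.8), 13)] med -0.009 rmax 0.191
scene 0 [(np.float64(-0.5), 0), (np.float64(-0.45), 0), (np.float64(-0.4), 0), (np.float64(-0.35), 0)] med None rmax None
t 22.8 X,y,Z [ 2.63e-02 -1.00e-04  1.75e-01] Ftool [ 0.58 -0.17  0.43] turn [ 0.0004  0.0003 -0.0003] w 0.0 q [-0.58  0.35 -0.02  1.77  0.29  1.37 -0.97]
```

The hood took 11 N against a hard stop and reads as shut after the tool lifted off. Handing in.

```bash
python3 -c "
from cell import workorder
print(workorder.sign_off())"
```

```text
the job is handed in; nothing more can be done
None
```

The smaller bung is snapped home in the neck, the hood is shut on its catch, the larger bung was left in the rack, and the job is handed in at about 23 s (sign-off returned no verdict).

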